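# Restock the condiment caddy from the nested cup rack

## Task

Take only the top cup off the nested pile in the sloped rack and stand it upright in the empty bay of the condiment caddy, lowering it right down onto the bay floor before letting go. Then swing the caddy's lid over and press its front tab down until it snaps fully shut. Leave the other cups, the bottle, the jar and the spatula where they are.

Things in the scene. Friction and masses are not known exactly. Their poses are not given: they have to be found in the camera images.
- rack: Fixed white rack, base 150 x 90 mm; origin under its middle, z up. Holds the nested pile on an axis leaning 35 deg from vertical, mouths up and to the rack's -x: in its frame from (0.045, 0, 0.045), the lowest foot, along (-0.574, 0, 0.819). Side plates (78 mm apart outside) end 60 mm along the axis, the plate beneath 84 mm; the top cup's band (88 to 116 mm) is free on both y sides
- cup_top: Top cup of the pile, the one to take: round open aluminium cup, 60 mm tall, 42 mm across the foot, widening to 54; 32 mm up, a shoulder steps out to a straight band 64 mm across up to the rim (wall 3). Origin: centre of the foot, z to the mouth. Its shoulder rests on the next cup's rim, so it stands 28 mm further out and 32 mm of it is inside. 90 g
- cup_mid: Middle cup of the pile, same shape and frame as the top cup; stays.
- cup_low: Lowest cup of the pile, same shape and frame; stays.
- caddy: Fixed black caddy: open tray 120 (x) x 220 (y) x 35 mm high, walls and floor 5 mm, parted into two bays of about 110 x 105 mm. Origin: centre of the underside on the table; z up, front faces -x. Bay centres at y = +55 mm (holds a filled cup) and y = -55 mm (empty). A spring ball catch sits in the middle of the front wall
- bay (a point): Centre of the floor of the empty bay (5 mm above the table), axes as the caddy's.
- cup_full: Filled cup, same shape as the others, standing in the caddy's other bay, 110 mm from the empty bay's centre; stays.
- lid (a joint): Opening angle of the caddy's grey domed lid, rad: 0 fully shut, starts at 1.7 to 1.9 (open, leaning back), stop at 2.0. A stiff hinge: it stays where left. At about 0.09 the nub under the tab meets the ball catch; about 8 N on the tab snaps it down to 0
- lid_hinge (a point): Point on the lid's hinge line, at its middle: caddy x = +60 mm, y = 0, z = 35.5 mm; the hinge line runs along caddy y. Axes turn with the lid.
- lid_tab (a point): Middle of the lid's front tab, on the face that is on top when shut (at the rear when open), 134 mm from the hinge. Tab 90 mm wide (y), 26 long, 4 thick, jutting from the foot of the lid's front wall, which is 45 mm high when shut and 120 mm from the hinge. Lid 220 mm wide. Axes turn with the lid: x towards the hinge, z up when shut
- bottle: White bottle, 60 mm across, 170 mm tall, standing on the table; bystander. Origin: centre of the underside.
- jar: Glass jar, 76 mm across, 100 mm tall, standing on the table; bystander. Origin: centre of the underside.
- spatula: Spatula lying flat on the table; bystander. Handle towards its -x.
Things that resemble listed ones, but are neither listed nor needed, are in the scene too. Leave any orange look-alike of the cup_top alone.

How it is judged (in metres and radians):
On the way, in this order (a step that is already met when the one before it is completed fails the run):
1. the top cup is held in the fingers, clear of the pile (distance between cup_top and cup_mid above 0.075 m and contact force between cup_top and the fingers above 0.3 N), for 0.1 s.
2. the cup is lowered upright onto the empty bay's floor while still held, the lid open (z of cup_top in the frame of bay between -0.006 and 0.008 m and horizontal distance between cup_top and bay below 0.03 m and angle between cup_top's own z axis and vertical below 0.12 rad and contact force between cup_top and the fingers above 0.3 N and value of joint lid above 0.8 rad), for 0.1 s.
At the end, for the whole second after the job is handed in: Lid shut past its catch (under 0.035 rad); the top cup at rest on the empty bay's floor, upright within 0.12 rad, foot within 8 mm of the floor and 30 mm of the bay's centre; the other pile cups and the filled cup within 20 mm of their start, the filled cup upright (0.15 rad) (value of joint lid below 0.035 rad and z of cup_top in the frame of bay between -0.006 and 0.008 m and horizontal distance between cup_top and bay below 0.03 m and angle between cup_top's own z axis and vertical below 0.12 rad and linear speed of cup_top below 0.02 m/s and distance of each of cup_mid, cup_low, cup_full from where it was at the start of the episode below 0.02 m and angle between cup_full's own z axis and vertical below 0.15 rad); the robot touches nothing.
It fails at once if another cup of the pile is pulled out or knocked away (over 40 mm) (distance of any of cup_mid, cup_low from where it was at the start of the episode above 0.04 m).
It fails at once if the filled cup is knocked over or shoved (over 30 mm) (distance of cup_full from where it was at the start of the episode above 0.03 m or angle between cup_full's own z axis and vertical above 0.5 rad).
It fails at once if the bottle, jar or spatula is moved by more than 40 mm (distance of any of bottle, jar, spatula from where it was at the start of the episode above 0.04 m).
It also fails if it takes over 64 s, if anything falls off the work surface, if the arm or the gripper's body presses on something with over 40 N, if the wrist force passes 120 N, or if a joint passes its speed limit or range.

## Robot

A 6-joint arm with a two-finger parallel gripper is mounted at the origin on the work surface. World frame = base frame: x ahead of the robot, y to its left, z up, the work surface at z = 0. Lengths are in m, angles in degrees, forces in N, time in s.
With the tool pointing down it reaches from about 0.25 to 0.725 m from the base axis. Payload 9.7 kg.
Tool frame: the origin (TCP) lies on the centre line of the jaws, within the pads' length; the fingertips stand 19 mm ahead of it and the grasp point (between the pads) is the TCP; z points along the fingers, y is the direction in which the jaws open and shut (so a half turn about z gives the same grasp; the last joint's range is limited). The gripper opens to 85 mm and grips with 20 to 120 N. Pads are 22 mm wide; open, the fingers measure 114 mm over their backs; the gripper's body (76 mm by 85 mm) begins 54 mm behind the grasp point. The pads swing forward as they close: fully open they stand 13 mm farther back than shut.
Start: joints at [0, 4.979, 10.078, 95.1, 0, 90], TCP at [0.55, -0, 0.25] pointing down, gripper open.
Joint ranges: [-179.16, 179.16], [-48.56, 103.87], [-65.8, 70.77], [-126.05, 130.52], [-82.76, 87.17], [-180, 180]. Speed limits (degrees/s): [127.2, 127.2, 147.25, 180, 180, 180].

## Interface

Orientations are given as [roll, pitch, yaw] about the fixed x, y, z axes, in that order (R = Rz(yaw) Ry(pitch) Rx(roll)).
In Python, from workcell import bot gives the robot as it stands.
- The arm moves only by the tool servo_tool, never from a script. Its argument "motion" is a list that holds one entry, the list of rows, each a list of 6 numbers: the shift along the tool's x, y, z in mm, then the turn, a rotation vector about the tool's x, y, z in rad. A call has 1 to 5 rows; each row shifts and turns the commanded pose from where the row before left it, along the tool's axes as they then stand; what a row does not reach is not made up. A row lasts 1/10 s, in which the tool goes at most 50 mm and 8.59 degrees, less where a joint would pass 70% of its speed; a pose out of reach is approached as far as the arm can. A call is refused whole if a number of a shift passes 50 or a number of a turn 0.15, either way. A call with a gripper value outside its range is refused whole. "gripper" is the finger opening in mm, from 0 to 85.4, set as the call begins (left out, the last holds). The fingers move at their own pace and stop on an object; "newtons" is the grip in N (left out, the last holds). Time passes only in rows, so rows that do not move let the fingers close. It gives the time, the measured TCP pose, the force and the opening at its end, in the units of the state.
- bot.get_obs(): the state, without advancing time (a new reading comes with each control period).
- bot.camera(name): name is "scene" or "side" or "wrist"; returns a dict with "color" (400x640x3 uint8, red, green, blue), "fx", "fy", "cx", "cy" (pixels), "R" (3x3) and "t" (3): a world point X has camera coordinates R X + t. Camera axes: x right, y down, z forward; pixel columns grow to the right and rows downward; lengths in m; the calibration is good to about 2 mm. A picture is of the moment at which its call begins. There is no depth.
- bot.job_done(): hands the job in, once; it reports no verdict.
Trained networks look in a picture, given as the dict that the camera call returned (one of the last four; its "shot" number tells which), for a name from the list of things; names that differ only in an ending like _2 or _b are one class to them, and where a whole thing is asked for, a point or a joint stands for the part that bears it (a point fixed in the world has none). Each returns a list of dicts, best first, with "confidence" (0 to 1); they miss things now and then, are a little off and sometimes report something else, mostly with a low value. They report only what shows in the picture. A call takes as long as a camera call. They do not tell look-alikes from the thing itself.
- bot.look_for(picture, label): "rect" ([left, top, width, height] in pixels, round what is visible of it).
The state is a dict: "time": time; "q": joint angles; "qd": joint speeds; "joint_efforts": joint torques, N m; "ee_pos": TCP position; "tcp_rot": TCP orientation; "wrist_force": force on the tool from outside, world axes, zero at the start; "torque": the same for the moment, N m; "opening": finger opening in m.
Only numpy, scipy, OpenCV 4.12 (cv2) and the standard library are available. Lean on these libraries where they do the work, as an engineer would, in place of code of your own. Each camera call takes 0.05 s, during which the arm holds its last target.

## Working session

There is one attempt and no reset: what is moved stays moved. The work goes in short steps, Python scripts to look and compute and a tool call to move; the robot and the scene stay as the last step left them, time stands still between calls to the robot, and variables do not carry over. Pictures are saved under pics/ and viewed, and the job is handed in when it is done.

Besides the shell and the picture viewer there is one more tool, called after "Request:" as name(argument=value, ...), one argument or row to a line, values as JSON. servo_tool: Moves the arm, as the interface text tells. Its arguments: {"type":"object","properties":{"motion":{"type":"array","items":{"type":"array","items":{"type":"array","items":{"type":"number"}}}},"gripper":{"type":"number"},"newtons":{"type":"number"}},"required":["motion"]}

```bash
ls; mkdir -p pics; cat > h.py <<'E'
import numpy as np, cv2
from workcell import bot
from scipy.spatial.transform import Rotation as Ro
def save(p,n,crop=None,scale=1):
    c=p["color"][:,:,::-1]
    if crop: x,y,w,h=crop; c=c[y:y+h,x:x+w]
    cv2.imwrite("pics/"+n,cv2.resize(c,None,fx=scale,fy=scale,interpolation=cv2.INTER_CUBIC))
def proj(p,X):
    X=np.atleast_2d(X); c=X@np.array(p["R"]).T+np.array(p["t"])
    return np.c_[p["fx"]*c[:,0]/c[:,2]+p["cx"],p["fy"]*c[:,1]/c[:,2]+p["cy"]]
def plane(p,uv,z):
    R=np.array(p["R"]);t=np.array(p["t"]);d=R.T@np.array([(uv[0]-p["cx"])/p["fx"],(uv[1]-p["cy"])/p["fy"],1]);o=-R.T@t
    return o+d*(z-o[2])/d[2]
E
python3 - <<'E'
from h import *
import pickle
P={}
for n in ["scene","side","wrist"]:
    p=bot.camera(n);P[n]=p;save(p,n+"0.png",scale=1.25)
    print(n,p["fx"],p["cx"],p["cy"],-np.array(p["R"]).T@p["t"],np.array(p["R"])[2])
    for l in ["rack","cup_top","caddy","cup_full","lid","lid_tab","bottle","jar","spatula"]:
        print(l,[(np.round(r["rect"]),round(r["confidence"],2)) for r in bot.look_for(p,l)][:5])
pickle.dump(P,open("p0.pkl","wb"))
print(bot.get_obs())
E
```

```text
pics
scene 380.9375916043629 324.4176044831272 198.91937327265447 [ 1.306292   -0.33173815  0.76387989] [-0.67343263  0.30647443 -0.67272722]
rack [(array([225., 189.,  44.,  54.]), 0.76), (array([336., 142.,  96.,  54.]), 0.35)]
cup_top [(array([187., 203.,  29.,  30.]), 0.63), (array([227., 167.,  21.,  18.]), 0.58)]
caddy [(array([332., 144., 100.,  55.]), 0.6)]
cup_full [(array([349., 146.,  82.,  51.]), 0.57)]
lid [(array([348., 150.,  83.,  49.]), 0.85), (array([130., 210.,  61.,  68.]), 0.71)]
lid_tab [(array([345., 143.,  89.,  52.]), 0.96)]
bottle [(array([341., 214.,  25.,  62.]), 0.78)]
jar [(array([444., 141.,  30.,  35.]), 0.83)]
spatula [(array([132., 212.,  60.,  67.]), 0.73)]
side 455.1982186917141 315.5124264174321 207.0237551724656 [-0.12969858 -0.76434404  0.78489521] [ 0.59166263  0.59018367 -0.54919811]
rack [(array([310., 252.,  65.,  52.]), 0.63), (array([240., 151.,  56.,  67.]), 0.59)]
cup_top [(array([316., 234.,  34.,  32.]), 0.96), (array([288., 241.,  23.,  30.]), 0.73), (array([360., 285.,  28.,  32.]), 0.67)]
caddy [(array([207., 150.,  88.,  88.]), 0.7
[... 1094 characters left out ...]
([524., 163., 116.,  91.]), 0.66)]
{'time': 1.5, 'q': array([ 2.62468595e-04,  4.98014849e+00,  1.00778879e+01,  9.51009744e+01,
       -7.36864688e-04,  8.99985359e+01]), 'qd': array([-0.04196995,  0.00147041, -0.06354951, -0.08432969,  0.05803664,
       -0.05313224]), 'joint_efforts': array([-6.08937844e-04, -5.20100677e+01,  4.64854288e+01,  1.82331496e-03,
       -1.71370732e-05,  1.71441758e-05]), 'ee_pos': array([ 5.49986218e-01, -9.01495673e-07,  2.50269236e-01]), 'tcp_rot': array([-1.79996765e+02,  7.36782022e-04,  9.00017266e+01]), 'wrist_force': array([-0.68767101, -0.31503592, -0.01091806]), 'torque': array([ 0.02445897, -0.02915989,  0.02390408]), 'opening': 0.08584828592719301}
```

View pics/scene0.png

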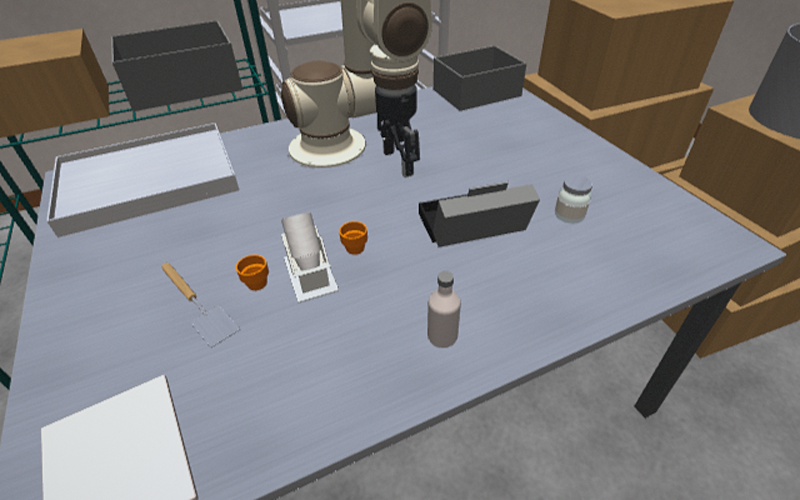

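View pics/side0.png

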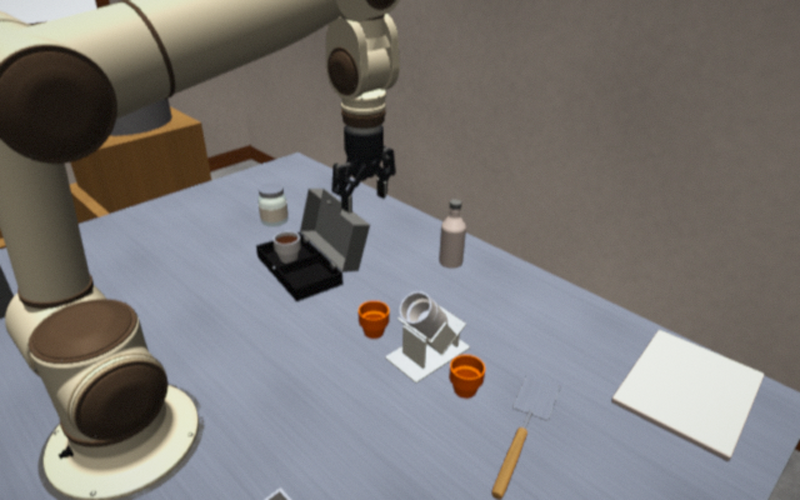

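View pics/wrist0.png

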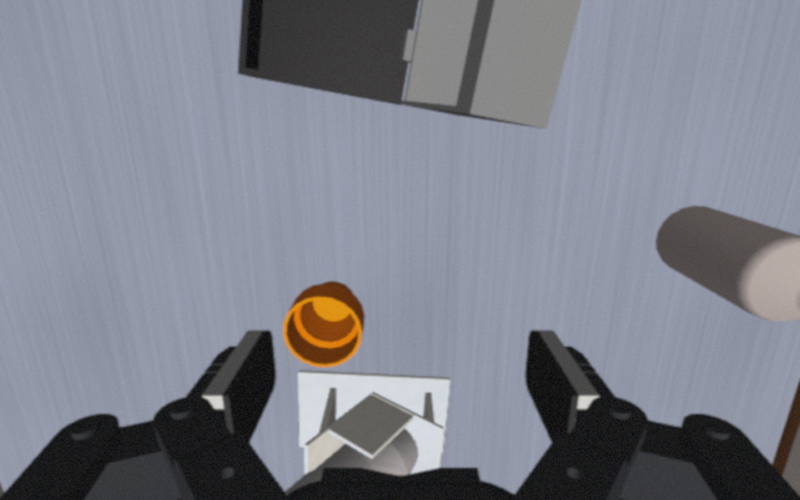

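```bash
python3 - <<'E'
from h import *
import pickle
P=pickle.load(open("p0.pkl","rb"))
save(P["scene"],"sc_a.png",(120,140,160,120),5)
save(P["side"],"si_a.png",(270,210,160,110),5)
save(P["side"],"si_c.png",(190,130,130,120),5)
save(P["scene"],"sc_c.png",(320,120,160,100),5)
E
```

```text
(no output)
```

View crops.

View pics/sc_a.png

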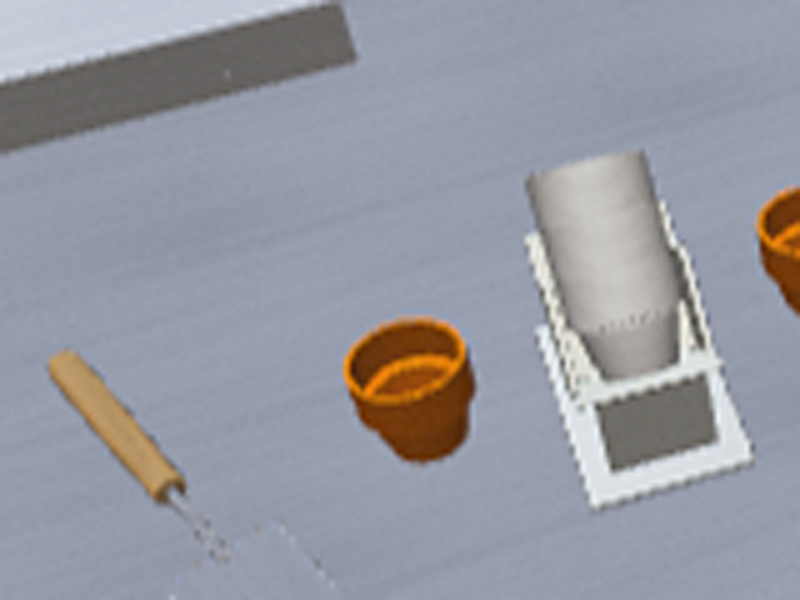

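View pics/si_a.png

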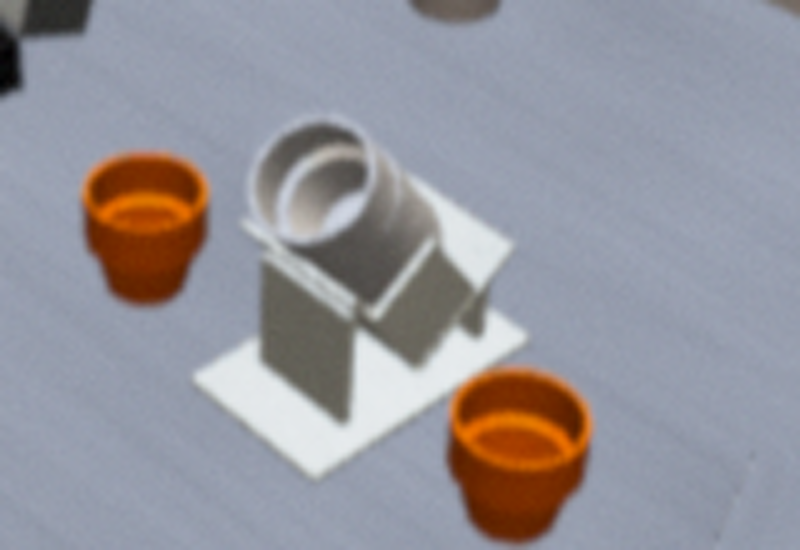

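View pics/si_c.png

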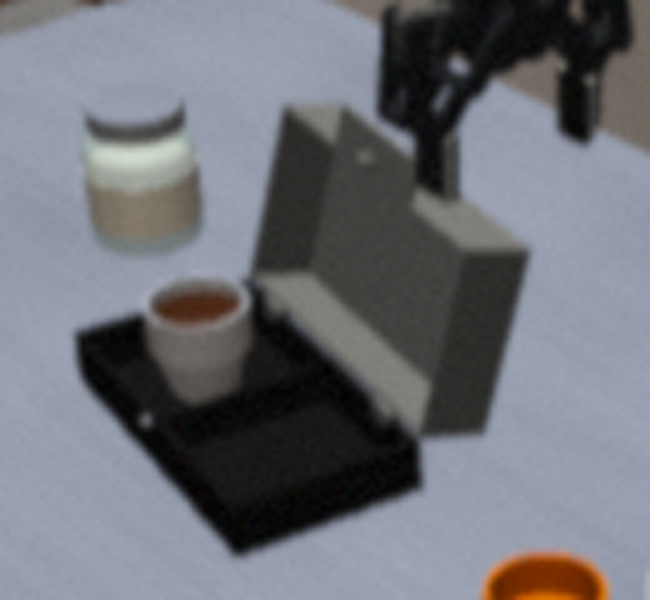

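View pics/sc_c.png

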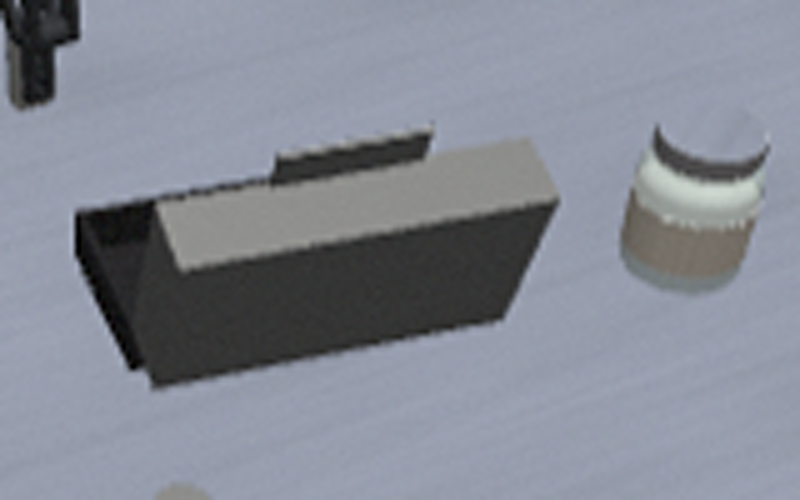

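```bash
cat > fit.py <<'E'
from h import *
import pickle
from scipy.optimize import least_squares
P=pickle.load(open("p0.pkl","rb"))
def W(v,pts):
    c,s=np.cos(v[2]),np.sin(v[2]); pts=np.array(pts,float)
    return np.c_[v[0]+c*pts[:,0]-s*pts[:,1], v[1]+s*pts[:,0]+c*pts[:,1], pts[:,2]]
ro=[("side",-1,1,308.6,285.6),("side",-1,-1,333.4,306),("side",1,-1,375.4,277),("scene",1,-1,238.4,241.6),("scene",1,1,270.4,231.6),("wrist",-1,1,238.4,297.6),("wrist",1,1,360,303.2)]
def fr(v):
    return np.concatenate([(proj(P[c],W(v,[[.075*a,.045*b,v[3]]]))[0]-[u,w])/(1.5 if c!="wrist" else 2) for c,a,b,u,w in ro])
r=least_squares(fr,[.6,-.15,0,.005],loss="soft_l1");print("rack",r.x,np.degrees(r.x[2]),np.round(fr(r.x).reshape(-1,2),1).tolist())
# axis check: draw cup band circles
rv=r.x
def L(th,rr,h,y): return [.06-rr*np.cos(th)+h*np.sin(th),y,.0355+rr*np.sin(th)+h*np.cos(th)]
co=[("side",[-.06,-.11,0],237.6,240.6),("side",[.06,-.11,0],274,227.4),("side",[-.06,.11,.035],205.6,197),("scene",[-.06,-.11,.035],335.4,163),("scene",[.06,-.11,0],346.6,193.6),("wrist",[-.06,-.11,.035],192,58.4),("wrist",[.06,-.11,.035],320.8,82.4),
("scene",(.12,0,-.11),351,160.6),("scene",(.12,.045,-.11),356.6,174),("scene",(.12,.045,.11),432,159.6),("scene",(.12,0,.11),426,148),("scene",(0,.045,-.11),350.4,197.6)]
def fc(v):
    return np.concatenate([(proj(P[c],W(v,[list(q) if isinstance(q,list) else L(v[3],*q)]))[0]-[u,w])/(1 if c!="wrist" else 1.5) for c,q,u,w in co])
r=least_squares(fc,[.55,.2,0,1.8],loss="soft_l1");print("caddy",r.x,np.degrees(r.x[2]),np.round(fc(r.x).reshape(-1,2),1).tolist())
cv=r.x
def draw(c,name,crop,s):
    p=P[c];im=cv2.resize(p["color"][:,:,::-1],None,fx=s,fy=s,interpolation=cv2.INTER_CUBIC)
    def pl(X,col): 
        cv2.polylines(im,[np.round((proj(p,X)+.5)*s).astype(int)],True,col,1)
    pl(W(rv,[[a*.075,b*.045,rv[3]] for a,b in [(1,1),(1,-1),(-1,-1),(-1,1)]]),(0,0,255))
    t=np.linspace(0,2*np.pi,40);a=np.array([-.574,0,.819]);e=np.array([.819,0,.574])
    for d,rad in[(0,.021),(.088,.032),(.116,.032)]:
        pl(W(rv,np.array([.045,0,.045])+a*d+rad*(np.cos(t)[:,None]*e+np.sin(t)[:,None]*[0,1,0])),(0,255,0))
    for z in(0,.035): pl(W(cv,[[i*.06,j*.11,z] for i,j in [(1,1),(1,-1),(-1,-1),(-1,1)]]),(0,0,255))
    for h in (0,.045): pl(W(cv,[L(cv[3],rr,h,y) for rr,y in[(0,-.11),(0,.11),(.12,.11),(.12,-.11)]]),(255,255,0))
    pl(W(cv,[L(cv[3],rr,.004,y) for rr,y in[(.12,-.045),(.12,.045),(.146,.045),(.146,-.045)]]),(0,255,255))
    x,y,w,h=crop;cv2.imwrite("pics/"+name,im[y*s:(y+h)*s,x*s:(x+w)*s])
if __name__=="__main__":
    draw("side","d_side.png",(190,130,200,180),4)
    draw("scene","d_scene.png",(200,120,260,140),3)
    draw("wrist","d_wrist.png",(0,0,640,400),1)
E
python3 fit.py
```

```text
rack [ 0.52229856 -0.21363544 -0.04876479  0.00388395] -2.794016717477001 [[-0.3, 0.1], [-0.1, -0.1], [0.5, 0.3], [-0.1, -0.1], [0.3, -0.1], [-0.1, 0.2], [0.2, -0.1]]
caddy [ 0.51232996  0.20269734 -0.17906112  1.86492084] -10.259446721920694 [[-0.2, 0.7], [0.5, 0.1], [-0.8, -1.0], [-0.5, -1.0], [-0.5, 0.6], [-0.5, -0.3], [0.9, 0.3], [0.1, 0.0], [-0.5, 0.0], [0.6, 0.2], [0.2, -0.8], [0.3, 0.3]]
```

```bash
ls pics
```

```text
d_scene.png
d_side.png
d_wrist.png
sc_a.png
sc_c.png
scene0.png
si_a.png
si_c.png
side0.png
wrist0.png
```

View pics/d_side.png

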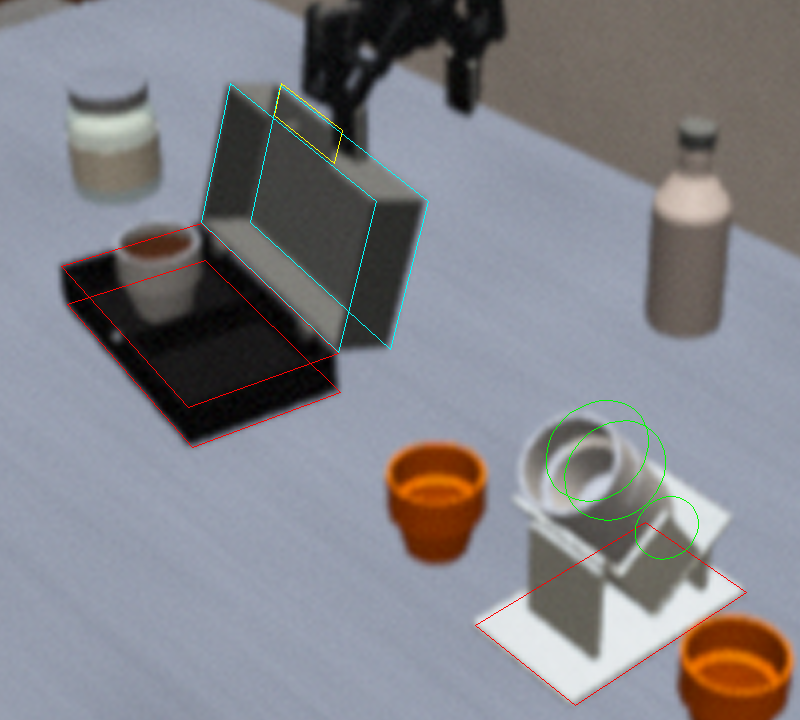

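View pics/d_scene.png

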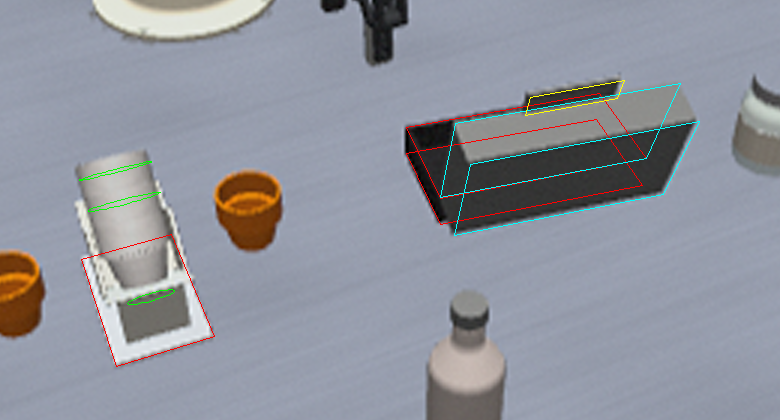

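View pics/d_wrist.png

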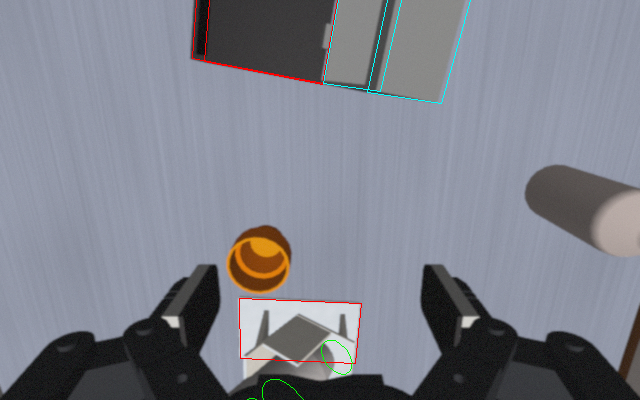

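```bash
python3 - <<'E'
from fit import *
def tri(obs):
    f=lambda X:np.concatenate([proj(P[c],X)[0]-uv for c,uv in obs])
    r=least_squares(f,[.5,-.2,.1]);return r.x,np.round(f(r.x),1)
for nm,o in [("rim",[("side",(332.6,246)),("scene",(237.1,173.5))])]:
    x,e=tri(o);print(nm,x,e)
    c,s=np.cos(rv[2]),np.sin(rv[2]);d=x-[rv[0],rv[1],0];print("in rack",c*d[0]+s*d[1],-s*d[0]+c*d[1],d[2], "expected",.045-.574*.116,.045+.819*.116)
E
```

```text
rack [ 0.52229856 -0.21363544 -0.04876479  0.00388395] -2.794016717477001 [[-0.3, 0.1], [-0.1, -0.1], [0.5, 0.3], [-0.1, -0.1], [0.3, -0.1], [-0.1, 0.2], [0.2, -0.1]]
caddy [ 0.51232996  0.20269734 -0.17906112  1.86492084] -10.259446721920694 [[-0.2, 0.7], [0.5, 0.1], [-0.8, -1.0], [-0.5, -1.0], [-0.5, 0.6], [-0.5, -0.3], [0.9, 0.3], [0.1, 0.0], [-0.5, 0.0], [0.6, 0.2], [0.2, -0.8], [0.3, 0.3]]
rim [ 0.48322225 -0.21048739  0.13614764] [ 0.   0.   0.  -0.1]
in rack -0.03918331109073843 0.0012395238288701175 0.1361476435564732 expected -0.021584000000000006 0.14000400000000002
```

```bash
cat > m.py <<'E'
from h import *
def cur():
    o=bot.get_obs(); return np.array(o["ee_pos"]),Ro.from_euler("xyz",o["tcp_rot"],degrees=True),o
def rows(p1,R1,n=None,pr=True):
    "straight line + slerp; print rows"
    p0,R0,o=cur(); rv=(R0.inv()*R1).as_rotvec(); 
    if n is None: n=max(1,int(np.ceil(max(np.abs(rv).max()/.145,np.linalg.norm(rv)/.145,np.linalg.norm(p1-p0)*1000/45))))
    s=(p1-p0)*1000/n; st=Ro.from_rotvec(rv/n); R=R0
    print("n",n,"from",p0.round(4))
    for i in range(n):
        print(np.r_[R.inv().apply(s).round(1),(rv/n).round(4)].tolist()); R=R*st
def show():
    p,R,o=cur(); print(round(o["time"],2),p.round(4),np.round(o["tcp_rot"],2),np.round(o["q"],1),np.round(o["wrist_force"],1),o["opening"])
psi=np.radians(-2.8)
def rackR(ps=psi):
    a=np.array([-.574*np.cos(ps),-.574*np.sin(ps),.819]);x=np.array([-.819*np.cos(ps),-.819*np.sin(ps),-.574]);z=-a/np.linalg.norm(a);x/=np.linalg.norm(x)
    return Ro.from_matrix(np.c_[x,np.cross(z,x),z]),a
E
python3 -c "
from m import *
R,a=rackR();print(R.as_euler('xyz',degrees=True));rows(np.array([.413,-.207,.236]),R)"
```

```text
[180.          35.02487328 177.2       ]
n 12 from [ 0.55   -0.      0.2503]
[-17.2, -11.4, 1.2, -0.0387, -0.0406, -0.1225]
[-15.7, -13.5, 1.4, -0.0387, -0.0406, -0.1225]
[-13.8, -15.4, 1.4, -0.0387, -0.0406, -0.1225]
[-11.8, -17.0, 1.3, -0.0387, -0.0406, -0.1225]
[-9.6, -18.3, 1.1, -0.0387, -0.0406, -0.1225]
[-7.2, -19.4, 0.7, -0.0387, -0.0406, -0.1225]
[-4.8, -20.2, 0.2, -0.0387, -0.0406, -0.1225]
[-2.3, -20.6, -0.5, -0.0387, -0.0406, -0.1225]
[0.2, -20.7, -1.2, -0.0387, -0.0406, -0.1225]
[2.6, -20.4, -2.1, -0.0387, -0.0406, -0.1225]
[5.0, -19.9, -3.0, -0.0387, -0.0406, -0.1225]
[7.3, -19.0, -4.0, -0.0387, -0.0406, -0.1225]
```

Candidates for the top cup (side picture): grey cup at the pile's mouth (333,246); orange look-alikes (299,256) and (374,300); filled cup (230,197). I choose the grey one at the mouth of the pile in the rack. The close crop already viewed shows it's grey, nested, on the rack.

Request:
servo_tool(
  motion=[
    [[-17, -11, 1, -0.039, -0.041, -0.1225], [-16, -13.5, 1, -0.039, -0.041, -0.1225], [-14, -15.5, 1, -0.039, -0.041, -0.1225], [-12, -17, 1, -0.039, -0.041, -0.1225], [-9.5, -18.5, 1, -0.039, -0.041, -0.1225]],
  ],
  gripper=85,
)

```text
time: 2.0
ee_pos: [0.4926, -0.0871, 0.2458]
tcp_rot: [172.9, 14.5, 124.7]
wrist_force: [0.1, 0.4, 0.6]
opening: 0.0851
```

Request:
servo_tool(
  motion=[
    [[-7, -19.5, 1, -0.039, -0.041, -0.1225], [-5, -20, 0, -0.039, -0.041, -0.1225], [-2, -20.5, 0, -0.039, -0.041, -0.1225], [0, -20.5, -1, -0.039, -0.041, -0.1225], [2.5, -20.5, -2, -0.039, -0.041, -0.1225]],
  ],
)

```text
time: 2.5
ee_pos: [0.4359, -0.1729, 0.2392]
tcp_rot: [175.7, 30.3, 161.2]
wrist_force: [-0.2, 0.0, 0.7]
opening: 0.085
```

```bash
python3 -c "
from m import *
show()
R,a=rackR();rows(np.array([.413,-.207,.236]),R)"
```

```text
2.5 [ 0.4359 -0.1729  0.2392] [175.71  30.28 161.18] [-26.1 -35.8 -29.5  66.7   7.9  -6.4] [-0.2  0.   0.7] 0.08496647098908214
n 2 from [ 0.4359 -0.1729  0.2392]
[5.4, -19.7, -2.8, -0.0382, -0.0366, -0.1191]
[7.6, -18.8, -3.8, -0.0382, -0.0366, -0.1191]
```

Request:
servo_tool(
  motion=[
    [[5.5, -19.5, -3, -0.038, -0.037, -0.119], [7.5, -19, -4, -0.038, -0.037, -0.119], [0, 0, 0, 0, 0, 0]],
  ],
)

```text
time: 2.8
ee_pos: [0.4113, -0.2089, 0.2355]
tcp_rot: [180.0, 34.9, 176.8]
wrist_force: [-0.1, 0.6, 0.1]
opening: 0.085
```

```bash
python3 - <<'E'
from m import *
import pickle
show()
P={}
for n in["wrist","side","scene"]:
    P[n]=bot.camera(n)
pickle.dump(P,open("p1.pkl","wb"))
save(P["wrist"],"wrist1.png",scale=1.25); save(P["side"],"side1.png",(270,180,160,120),5)
E
```

```text
2.8 [ 0.4113 -0.2089  0.2355] [179.98  34.94 176.81] [-37.7 -37.7 -32.1  65.7  19.  -29.4] [-0.1  0.6  0.1] 0.084993847061091
```

View pics/wrist1.png

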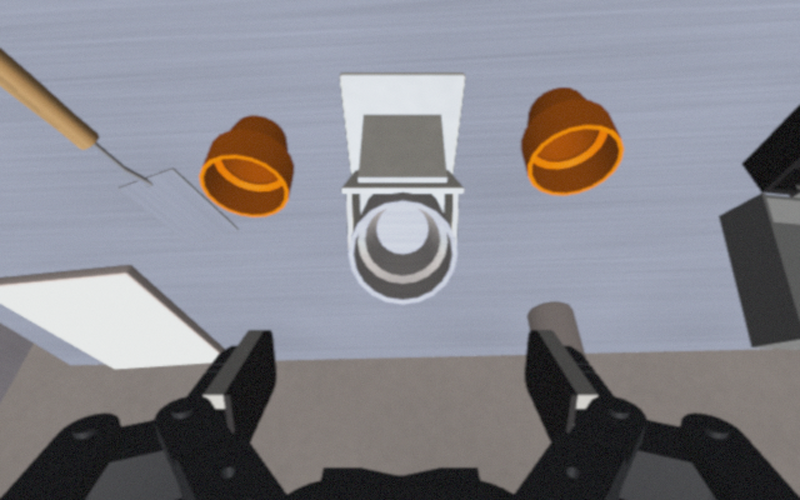

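View pics/side1.png

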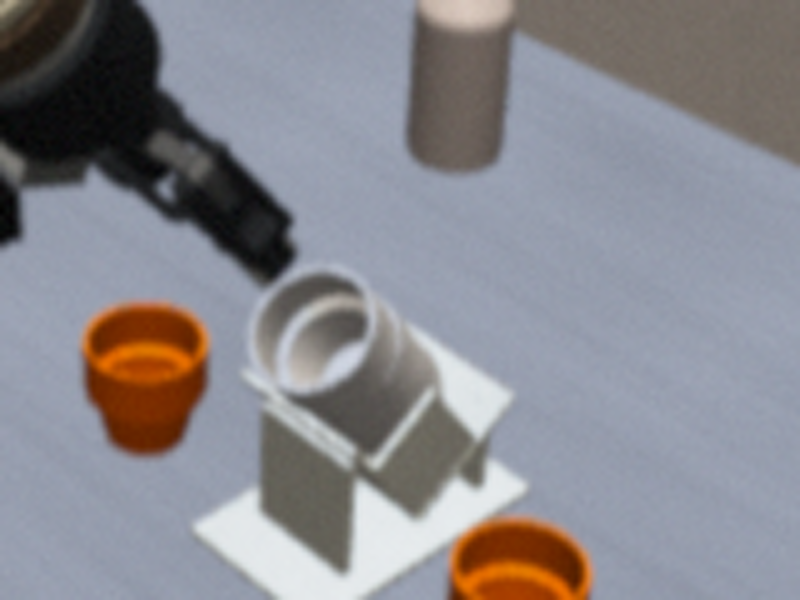

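```bash
cat > rim.py <<'E'
from m import *
import pickle
from scipy.optimize import least_squares
P=pickle.load(open("p1.pkl","rb")); R,a=rackR(); M=R.as_matrix()
t=np.linspace(0,2*np.pi,180)
def ring(c,M=M,r=.032): return c+r*(np.cos(t)[:,None]*M[:,0]+np.sin(t)[:,None]*M[:,1])
def f(c):
    w=proj(P["wrist"],ring(c))*1.25; s=(proj(P["side"],ring(c))-[270,180])*5
    return np.array([w[:,0].min()-350,w[:,0].max()-456,w[:,1].min()-200,w[:,1].max()-303,(s[:,0].min()-249)/3,(s[:,1].min()-265)/3])
r=least_squares(f,[.483,-.2105,.136]);c=r.x;print(c,f(c).round(1))
g=c-.008*a;print("grasp",g)
im=P["side"]["color"][:,:,::-1];im=cv2.resize(im[180:300,270:430],None,fx=5,fy=5)
for d in (0,-.028,-.056): cv2.polylines(im,[((proj(P["side"],ring(c+d*a))-[269.5,179.5])*5).astype(int)],True,(0,255,0),1)
cv2.imwrite("pics/rim_side.png",im)
im=cv2.resize(P["wrist"]["color"][:,:,::-1],None,fx=1.25,fy=1.25)
for d in (0,-.028,-.056): cv2.polylines(im,[((proj(P["wrist"],ring(c+d*a))+.5)*1.25).astype(int)],True,(0,255,0),1)
cv2.imwrite("pics/rim_w.png",im)
p0,_,_=cur();print(R.inv().apply(g-p0)*1000); show()
E
python3 rim.py
```

```text
[ 0.48326492 -0.21060745  0.13602111] [-0.7  1.   0.4 -0.2  0.3  0.9]
grasp [ 0.48785143 -0.21083177  0.12946911]
[ 2.89299033e-02 -4.30221836e-01  1.30297076e+02]
2.95 [ 0.4132 -0.2068  0.2362] [179.75  34.88 176.53] [-37.3 -37.6 -32.   65.7  18.8 -28.8] [ 0.2 -0.1  0. ] 0.08494720152182943
```

```bash
ls pics | tail -3
```

```text
side1.png
wrist0.png
wrist1.png
```

View pics/rim_side.png

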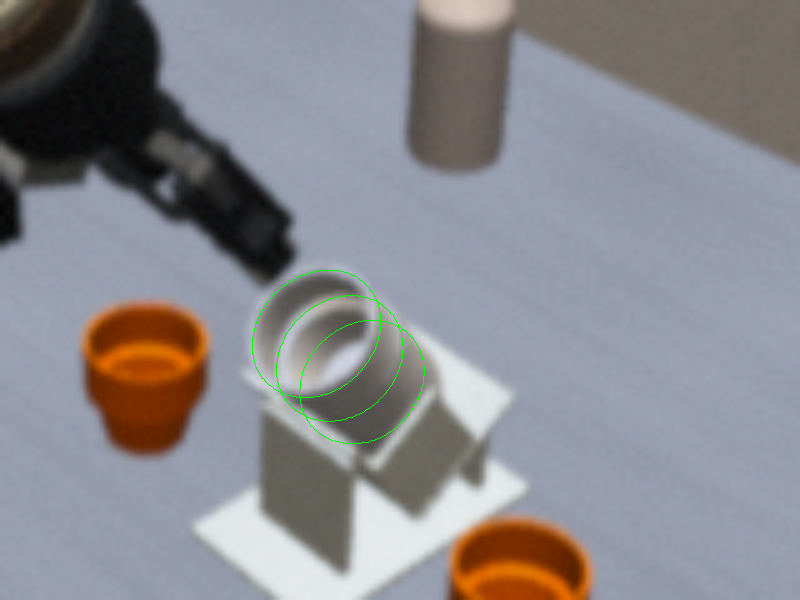

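View pics/rim_w.png

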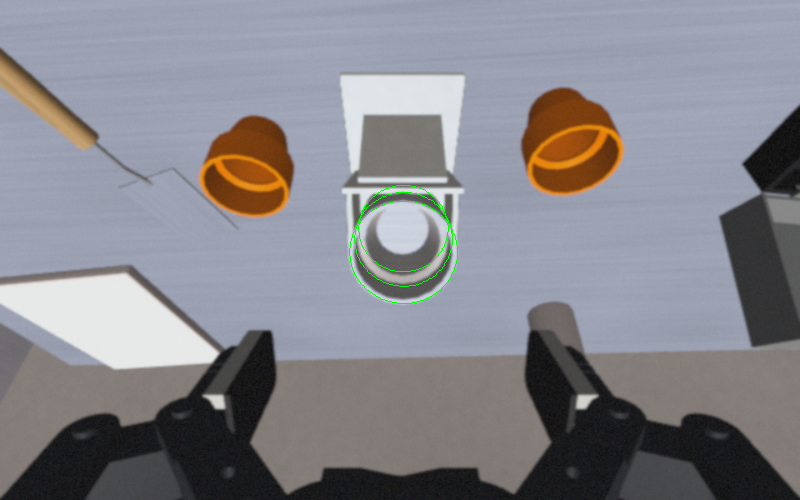

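Request:
servo_tool(
  motion=[
    [[0, 0, 30, 0, 0, -0.005], [0, 0, 30, 0, 0, -0.005], [0, 0, 25, 0, 0, 0], [0, 0, 20, 0, 0, 0], [0, 0, 0, 0, 0, 0]],
  ],
)

```text
time: 3.45
ee_pos: [0.4736, -0.2076, 0.147]
tcp_rot: [-180.0, 34.7, 177.4]
wrist_force: [-0.5, 0.6, 0.6]
opening: 0.0851
```

Request:
servo_tool(
  motion=[
    [[0, 0, 15, 0, 0, 0], [0, 0, 10, 0, 0, 0], [0, 0, 0, 0, 0, 0]],
  ],
)

```text
time: 3.75
ee_pos: [0.4876, -0.2097, 0.1288]
tcp_rot: [-179.8, 34.8, 177.4]
wrist_force: [-0.1, 0.7, 0.2]
opening: 0.0851
```

```bash
python3 - <<'E'
from m import *
show()
w=bot.camera("wrist");s=bot.camera("side")
save(w,"wrist2.png",scale=1.25); save(s,"side2.png",(270,180,160,120),5)
p,R,_=cur(); print(R.inv().apply(np.array([.48785,-.21083,.12947])-p)*1000, (R.inv()*rackR()[0]).as_rotvec())
E
```

```text
3.75 [ 0.4876 -0.2097  0.1288] [-179.84   34.82  177.45] [-31.1 -28.4 -39.   48.   15.7 -24. ] [-0.1  0.7  0.2] 0.08507428227171368
[ 4.19347502e-04 -5.78162880e-01  6.09481262e-01] [-0.00117296 -0.00213523  0.00364334]
```

View pics/wrist2.png

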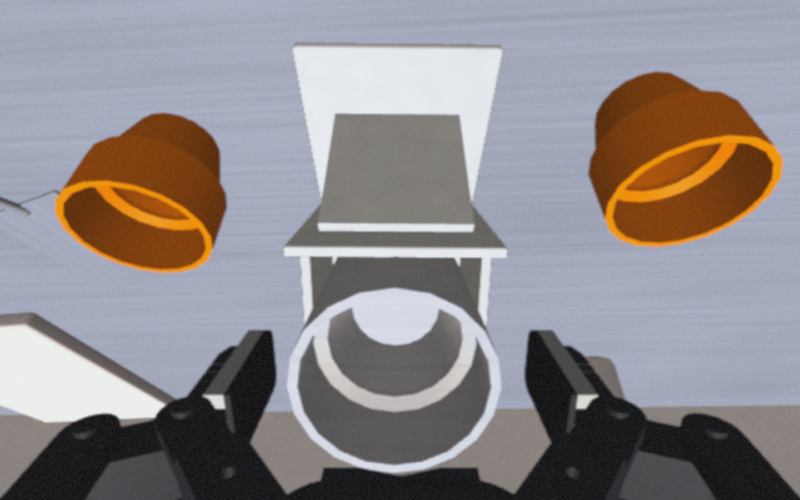

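View pics/side2.png

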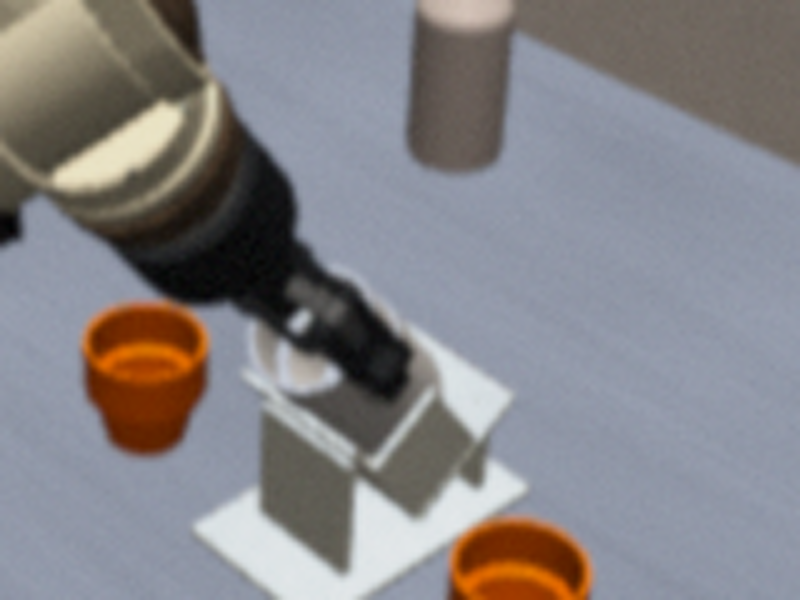

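```bash
python3 - <<'E'
from m import *
s=bot.camera("side");p,R,_=cur()
im=cv2.resize(s["color"][180:300,270:430,::-1],None,fx=5,fy=5,interpolation=cv2.INTER_CUBIC)
for z,col in((.019,(0,0,255)),(.006,(0,255,0)),(.032,(255,0,0))):
  for sg in(1,-1):
    q=np.array([[sg*0]*0 or [x,sg*y,z] for x,y in[(-.011,.0425),(.011,.0425),(.011,.055),(-.011,.055)]])
    cv2.polylines(im,[((proj(s,p+R.apply(q))-[269.5,179.5])*5).astype(int)],True,col,1)
cv2.imwrite("pics/tip.png",im)
E
```

```text
(no output)
```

View pics/tip.png

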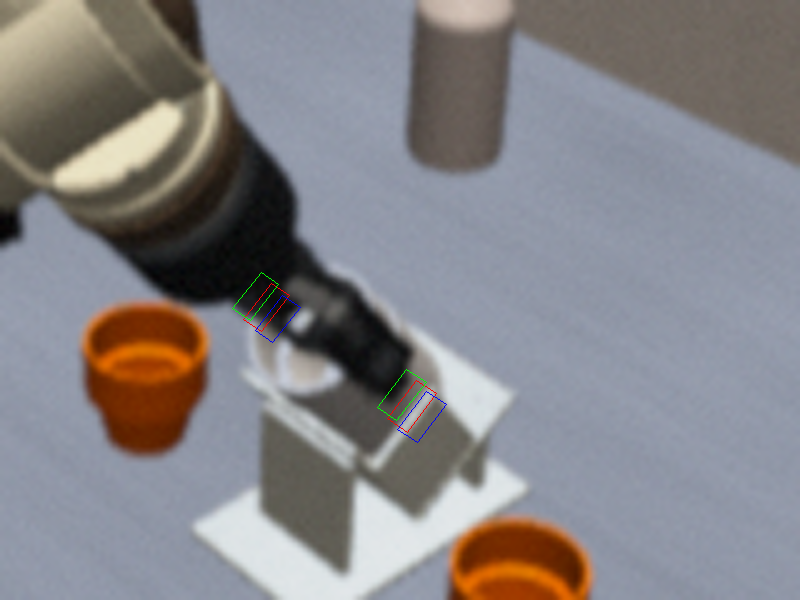

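Request:
servo_tool(
  motion=[
    [[0, -0.5, 5.5, 0, 0, 0.003], [0, 0, 0, 0, 0, 0], [0, 0, 0, 0, 0, 0]],
  ],
)

```text
time: 4.2
ee_pos: [0.4905, -0.2112, 0.1248]
tcp_rot: [-179.9, 34.9, 177.2]
wrist_force: [-0.6, 0.0, -0.6]
opening: 0.0853
```

Request:
servo_tool(
  motion=[
    [[0, 0, 0, 0, 0, 0], [0, 0, 0, 0, 0, 0], [0, 0, 0, 0, 0, 0], [0, 0, 0, 0, 0, 0], [0, 0, 0, 0, 0, 0]],
  ],
  gripper=58,
  newtons=40,
)

```text
time: 4.7
ee_pos: [0.4906, -0.2114, 0.1253]
tcp_rot: [-179.9, 34.9, 177.2]
wrist_force: [-5.5, 0.3, 4.5]
opening: 0.0634
```

Request:
servo_tool(
  motion=[
    [[0, 0, 0, 0, 0, 0], [0, 0, 0, 0, 0, 0], [0, 0, 0, 0, 0, 0]],
  ],
)

```text
time: 5.0
ee_pos: [0.4906, -0.2113, 0.1253]
tcp_rot: [-179.9, 34.9, 177.2]
wrist_force: [-4.9, 0.3, 4.9]
opening: 0.0634
```

```bash
python3 - <<'E'
from m import *
show()
w=bot.camera("wrist");s=bot.camera("side")
save(w,"wrist3.png",scale=1.25); save(s,"side3.png",(270,180,160,120),5)
E
```

```text
5.0 [ 0.4906 -0.2113  0.1253] [-179.87   34.92  177.23] [-31.  -27.9 -39.1  47.2  15.6 -23.7] [-4.9  0.3  4.9] 0.06344911648746679
```

View pics/wrist3.png

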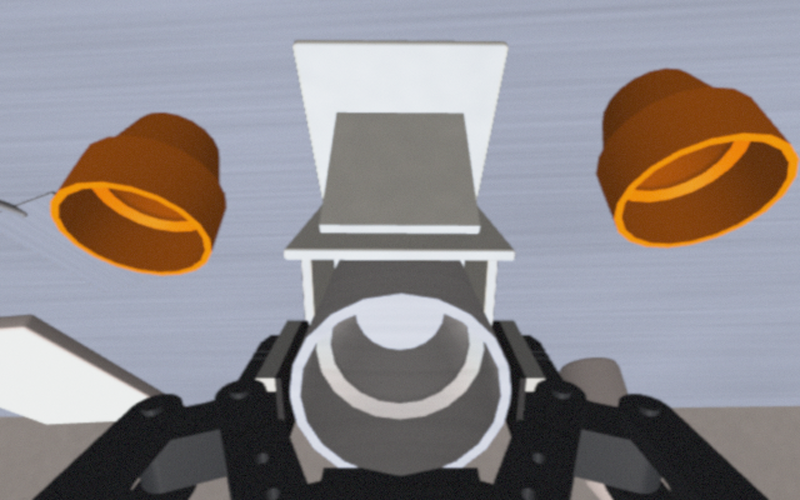

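View pics/side3.png

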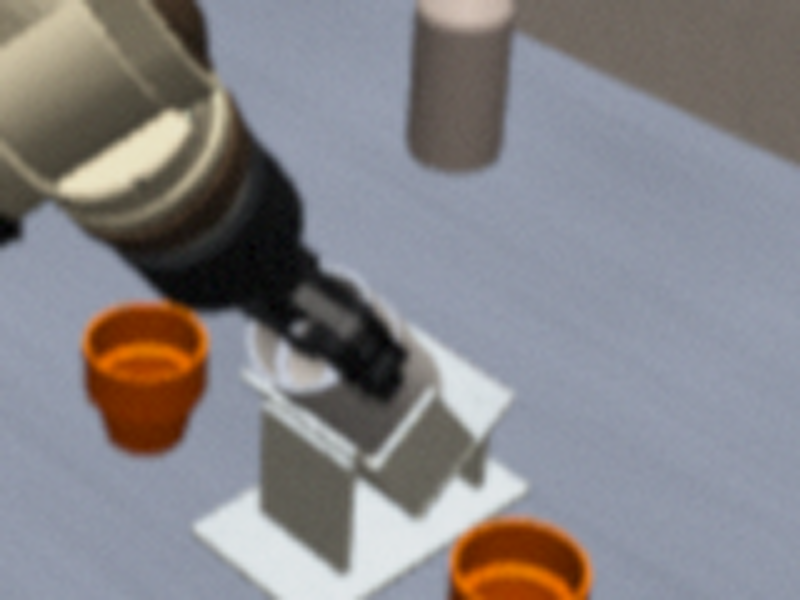

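Request:
servo_tool(
  motion=[
    [[0, 0, -5, 0, 0, 0], [0, 0, -8, 0, 0, 0], [0, 0, -10, 0, 0, 0], [0, 0, -10, 0, 0, 0], [0, 0, 0, 0, 0, 0]],
  ],
)

```text
time: 5.6
ee_pos: [0.4716, -0.2106, 0.154]
tcp_rot: [-179.8, 35.0, 177.3]
wrist_force: [-0.3, -0.0, -0.3]
opening: 0.0634
```

```bash
python3 - <<'E'
from m import *
show()
w=bot.camera("wrist");s=bot.camera("side")
save(w,"wrist4.png"); save(s,"side4.png",(270,180,160,120),5)
E
```

```text
5.6 [ 0.4716 -0.2106  0.154 ] [-179.81   35.02  177.26] [-32.4 -31.1 -37.8  51.8  16.3 -25. ] [-0.3 -0.  -0.3] 0.06337997502383678
```

View pics/wrist4.png

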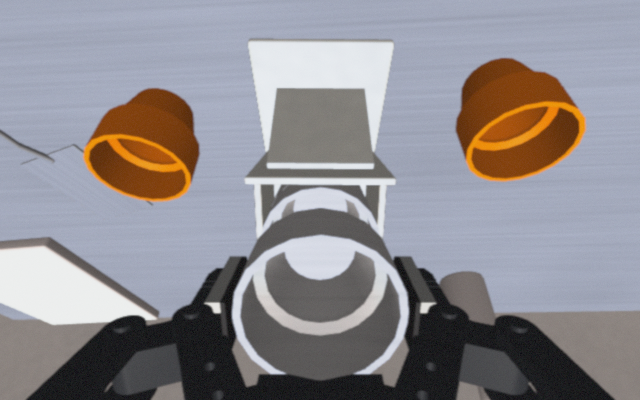

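View pics/side4.png

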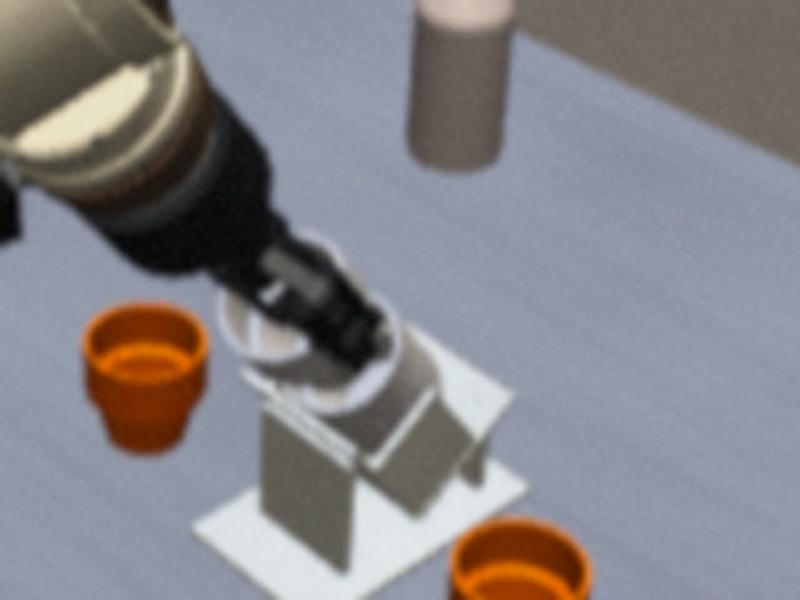

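Request:
servo_tool(
  motion=[
    [[0, 0, -20, 0, 0, 0], [0, 0, -25, 0, 0, 0], [0, 0, -25, 0, 0, 0], [0, 0, -10, 0, 0, 0], [0, 0, 0, 0, 0, 0]],
  ],
)

```text
time: 6.2
ee_pos: [0.4262, -0.2083, 0.2187]
tcp_rot: [-179.8, 35.0, 177.2]
wrist_force: [0.0, 0.6, -1.6]
opening: 0.0632
```

```bash
python3 - <<'E'
from m import *
show()
s=bot.camera("side"); save(s,"side5.png",(230,130,200,170),4)
rows(np.array([.5025,.1486,.19]),Ro.from_euler("xyz",[180,0,169.7],degrees=True),10)
E
```

```text
6.2 [ 0.4262 -0.2083  0.2187] [-179.82   35.    177.24] [-36.2 -36.5 -33.5  62.6  18.2 -28.3] [ 0.   0.6 -1.6] 0.06319843818896473
n 10 from [ 0.4262 -0.2081  0.2173]
[-3.3, 36.0, 5.5, 0.0038, 0.0609, 0.0126]
[-3.1, 36.1, 5.2, 0.0038, 0.0609, 0.0126]
[-3.0, 36.1, 4.9, 0.0038, 0.0609, 0.0126]
[-2.8, 36.2, 4.6, 0.0038, 0.0609, 0.0126]
[-2.6, 36.2, 4.3, 0.0038, 0.0609, 0.0126]
[-2.4, 36.3, 4.0, 0.0038, 0.0609, 0.0126]
[-2.2, 36.3, 3.7, 0.0038, 0.0609, 0.0126]
[-1.9, 36.4, 3.4, 0.0038, 0.0609, 0.0126]
[-1.7, 36.4, 3.2, 0.0038, 0.0609, 0.0126]
[-1.4, 36.4, 2.9, 0.0038, 0.0609, 0.0126]
```

View pics/side5.png

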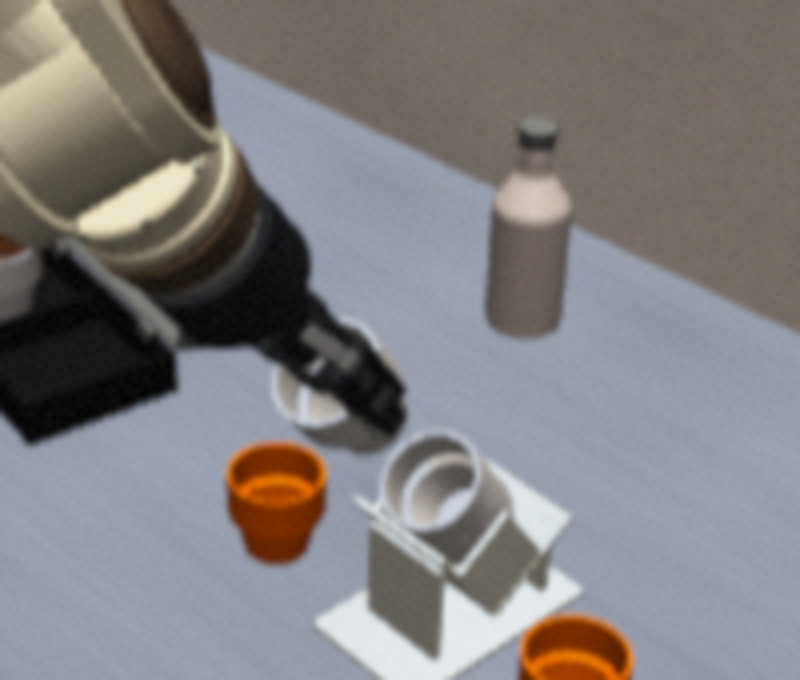

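Request:
servo_tool(
  motion=[
    [[-3, 20, 3, 0, 0, 0], [-3.5, 36, 5.5, 0.004, 0.061, 0.0125], [-3, 36, 5, 0.004, 0.061, 0.0125], [-3, 36, 5, 0.004, 0.061, 0.0125], [-3, 36, 5, 0.004, 0.061, 0.0125]],
  ],
)

```text
time: 6.75
ee_pos: [0.4621, -0.044, 0.2043]
tcp_rot: [179.6, 20.7, 174.1]
wrist_force: [1.4, -0.8, -1.1]
opening: 0.0634
```

Request:
servo_tool(
  motion=[
    [[-3, 36, 4, 0.004, 0.061, 0.0125], [-2.5, 36, 4, 0.004, 0.061, 0.0125], [-2, 36, 4, 0.004, 0.061, 0.0125], [-2, 36, 3, 0.004, 0.061, 0.0125], [-2, 36, 3, 0.004, 0.061, 0.0125]],
  ],
)

```text
time: 7.25
ee_pos: [0.5003, 0.1331, 0.1904]
tcp_rot: [-180.0, 3.2, 170.5]
wrist_force: [0.6, -0.0, -1.3]
opening: 0.0631
```

Request:
servo_tool(
  motion=[
    [[0, 10, 0, 0, 0.061, 0.0125], [0, 0, 0, 0, 0, 0]],
  ],
)

```text
time: 7.45
ee_pos: [0.5024, 0.1425, 0.1891]
tcp_rot: [-180.0, -0.4, 169.9]
wrist_force: [-0.8, -0.5, -1.6]
opening: 0.0634
```

```bash
python3 - <<'E'
from m import *
import pickle
show()
rows(np.array([.5025,.1486,.14]),Ro.from_euler("xyz",[180,0,169.7],degrees=True))
s=bot.camera("side"); save(s,"side6.png",(170,110,200,150),4)
w=bot.camera("wrist"); save(w,"wrist6.png",scale=1.25)
c=bot.camera("scene"); save(c,"scene6.png",(300,90,200,130),4)
pickle.dump(dict(side=s,wrist=w,scene=c),open("p6.pkl","wb"))
E
```

```text
7.45 [0.5024 0.1425 0.1891] [-179.98   -0.4   169.89] [15.8  0.7 -1.2 88.5  0.2 25.9] [-0.8 -0.5 -1.6] 0.06341989380350214
n 2 from [0.5024 0.1425 0.1891]
[0.3, 3.0, 24.5, -0.0002, -0.0035, 0.0017]
[0.4, 3.0, 24.5, -0.0002, -0.0035, 0.0017]
```

View pics/side6.png

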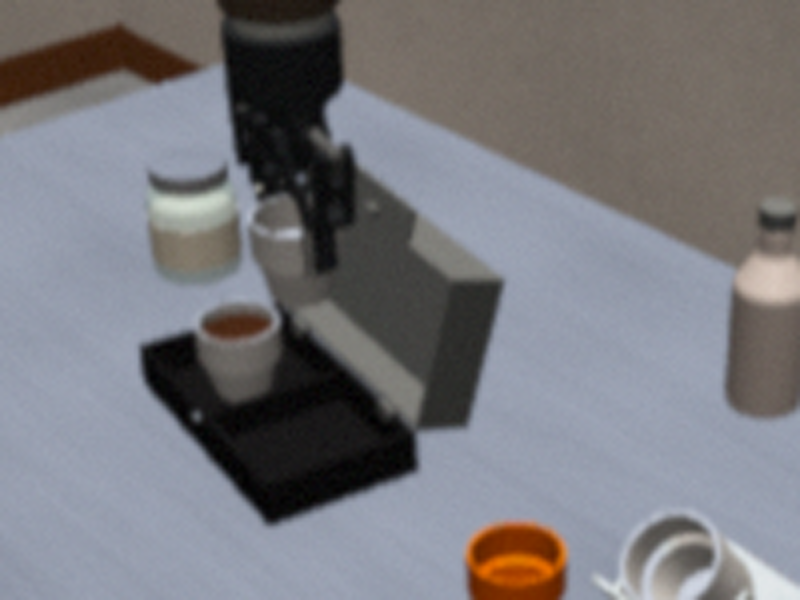

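View pics/wrist6.png

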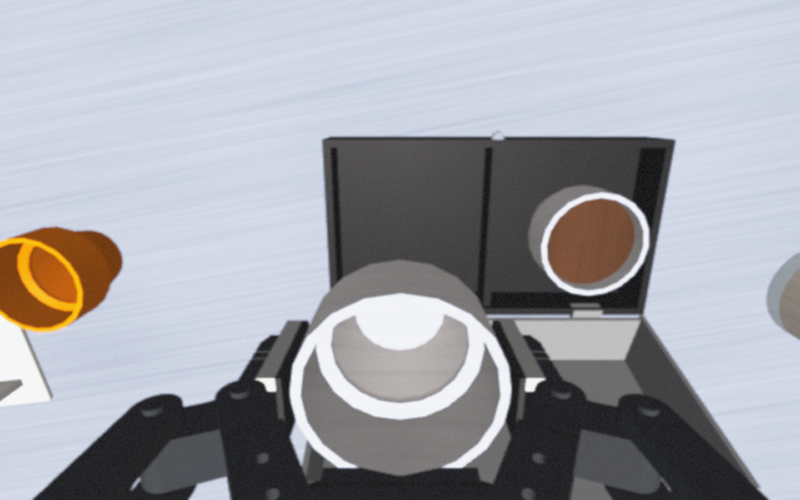

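View pics/scene6.png

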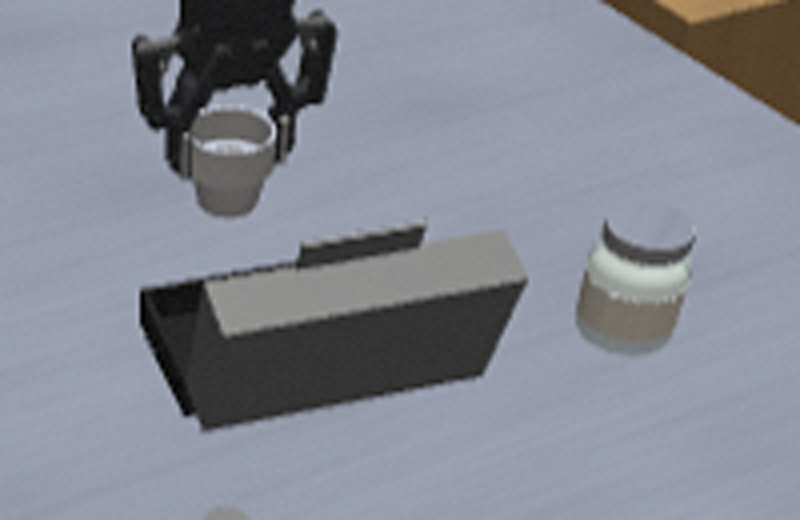

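```bash
python3 - <<'E'
from m import *
import pickle
w=pickle.load(open("p6.pkl","rb"))["wrist"]
for uv in[(323,139),(673,141),(642,317),(482,145),(492,145),(499,136)]: print(uv,plane(w,np.array(uv)/1.25,.035).round(4))
psi=np.radians(-10.26);c,s=np.cos(psi),np.sin(psi)
for a,b in[(-.06,-.11),(-.06,.11),(.06,.11),(-.055,0),(-.06,0)]: print(.5123+c*a-s*b,.2027+s*a+c*b)
E
```

```text
(323, 139) [0.4322 0.1058 0.035 ]
(673, 141) [0.4718 0.3193 0.035 ]
(642, 317) [0.5904 0.299  0.035 ]
(482, 145) [0.4532 0.2024 0.035 ]
(492, 145) [0.4543 0.2085 0.035 ]
(499, 136) [0.4497 0.2134 0.035 ]
0.4336667405318685 0.10514585859422722
0.4728521043899947 0.32162797623747796
0.5909332594681315 0.3002541414057728
0.4581794705891873 0.21249634096453154
0.4532594224609316 0.21338691741585258
```

Request:
servo_tool(
  motion=[
    [[0, 3, 25, 0, -0.0035, 0.002], [0, 3, 25, 0, -0.0035, 0.002], [0, 0, 25, 0, 0, 0], [0, 0, 25, 0, 0, 0], [0, 0, 0, 0, 0, 0]],
  ],
)

```text
time: 8.1
ee_pos: [0.5012, 0.1454, 0.0896]
tcp_rot: [-180.0, 0.1, 169.5]
wrist_force: [-0.4, 0.0, -0.8]
opening: 0.0633
```

Request:
servo_tool(
  motion=[
    [[0, 0, 20, 0, 0, 0], [0, 0, 10, 0, 0, 0], [0, 0, 0, 0, 0, 0]],
  ],
)

```text
time: 8.4
ee_pos: [0.5029, 0.1463, 0.0622]
tcp_rot: [179.9, 0.3, 169.5]
wrist_force: [-0.0, -0.1, -0.7]
opening: 0.0636
```

```bash
python3 - <<'E'
from m import *
show()
rows(np.array([.5022,.148,.052]),Ro.from_euler("xyz",[180,0,169.7],degrees=True))
s=bot.camera("side"); save(s,"side7.png",(190,130,120,110),5)
w=bot.camera("wrist"); save(w,"wrist7.png",scale=1)
E
```

```text
8.4 [0.5029 0.1463 0.0622] [179.92   0.28 169.53] [ 16.3   1.7 -14.1  73.8  -0.1  26.7] [-0.  -0.1 -0.7] 0.06360940399757427
n 1 from [0.5029 0.1463 0.0622]
[1.0, 1.5, 10.2, 0.0013, 0.005, -0.003]
```

View pics/side7.png

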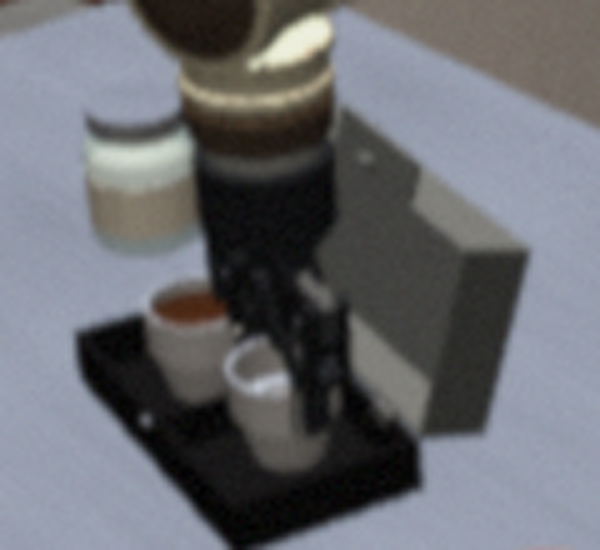

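View pics/wrist7.png

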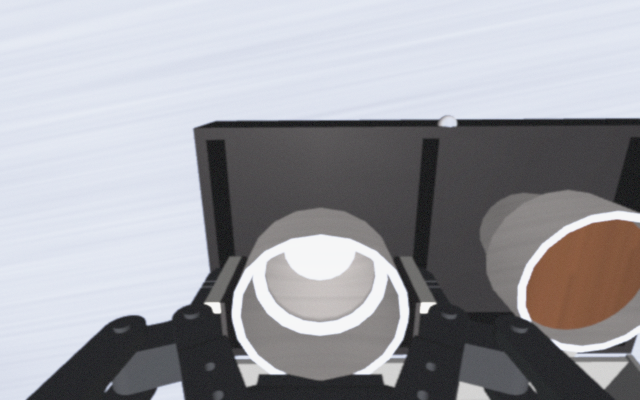

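Cup is centred between the bay's side walls (wrist view: foot at (320,255), walls at 215 and 428). Lower the last 10 mm.

Request:
servo_tool(
  motion=[
    [[1, 1, 5, 0, 0.005, -0.003], [0, 0, 2, 0, 0, 0], [0, 0, 2, 0, 0, 0], [0, 0, 0, 0, 0, 0]],
  ],
)

```text
time: 8.9
ee_pos: [0.5025, 0.148, 0.0532]
tcp_rot: [179.9, 0.0, 169.7]
wrist_force: [-0.4, 0.1, -1.2]
opening: 0.0633
```

Request:
servo_tool(
  motion=[
    [[0, 0, 1, 0, 0, 0], [0, 0, 0, 0, 0, 0]],
  ],
)

```text
time: 9.1
ee_pos: [0.5026, 0.148, 0.0524]
tcp_rot: [179.9, 0.0, 169.7]
wrist_force: [-1.0, 0.4, -0.0]
opening: 0.0633
```

Request:
servo_tool(
  motion=[
    [[0, 0, 1, 0, 0, 0], [0, 0, 0, 0, 0, 0]],
  ],
)

```text
time: 9.3
ee_pos: [0.5026, 0.1479, 0.0513]
tcp_rot: [179.9, 0.0, 169.7]
wrist_force: [-0.3, -0.3, -1.1]
opening: 0.0636
```

Request:
servo_tool(
  motion=[
    [[0, 0, 1, 0, 0, 0], [0, 0, 0, 0, 0, 0]],
  ],
)

```text
time: 9.5
ee_pos: [0.5026, 0.148, 0.0503]
tcp_rot: [179.9, 0.0, 169.7]
wrist_force: [-0.3, 0.1, -1.2]
opening: 0.0636
```

Request:
servo_tool(
  motion=[
    [[0, 0, 1, 0, 0, 0], [0, 0, 0, 0, 0, 0]],
  ],
)

```text
time: 9.7
ee_pos: [0.5026, 0.148, 0.0493]
tcp_rot: [179.9, 0.0, 169.7]
wrist_force: [1.4, 0.1, -0.8]
opening: 0.0635
```

Request:
servo_tool(
  motion=[
    [[0, 0, 1, 0, 0, 0], [0, 0, 0, 0, 0, 0]],
  ],
)

```text
time: 9.9
ee_pos: [0.5027, 0.148, 0.0484]
tcp_rot: [179.9, 0.0, 169.7]
wrist_force: [-0.4, 0.2, -1.3]
opening: 0.0634
```

Request:
servo_tool(
  motion=[
    [[0, 0, 1, 0, 0, 0], [0, 0, 0, 0, 0, 0]],
  ],
)

```text
time: 10.1
ee_pos: [0.5028, 0.148, 0.0483]
tcp_rot: [179.9, 0.1, 169.7]
wrist_force: [-2.4, -1.8, 6.3]
opening: 0.0635
```

```bash
python3 - <<'E'
from m import *
show()
s=bot.camera("side"); save(s,"side8.png",(190,130,120,110),5)
w=bot.camera("wrist"); save(w,"wrist8.png",scale=1)
E
```

```text
10.1 [0.5028 0.148  0.0483] [1.7988e+02 6.0000e-02 1.6972e+02] [ 16.4   2.4 -15.   72.4   0.1  26.6] [-2.4 -1.8  6.3] 0.06345468496519105
```

View pics/side8.png

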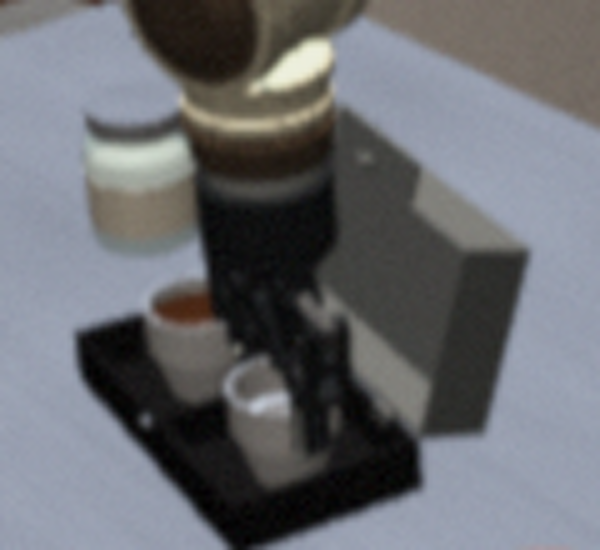

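View pics/wrist8.png

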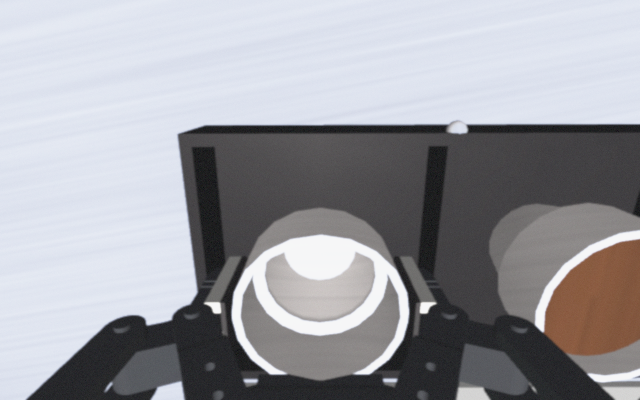

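Request:
servo_tool(
  motion=[
    [[0, 0, 0, 0, 0, 0], [0, 0, 0, 0, 0, 0]],
  ],
)

```text
time: 10.4
ee_pos: [0.5028, 0.148, 0.0483]
tcp_rot: [179.9, 0.1, 169.7]
wrist_force: [-2.6, -0.1, 5.5]
opening: 0.0634
```

Request:
servo_tool(
  motion=[
    [[0, 0, 0, 0, 0, 0], [0, 0, 0, 0, 0, 0], [0, 0, 0, 0, 0, 0], [0, 0, 0, 0, 0, 0]],
  ],
  gripper=75,
)

```text
time: 10.8
ee_pos: [0.5026, 0.148, 0.0473]
tcp_rot: [179.9, 0.0, 169.7]
wrist_force: [0.7, -1.3, -0.7]
opening: 0.0748
```

Request:
servo_tool(
  motion=[
    [[0, 0, -5, 0, 0, 0], [0, 0, -10, 0, 0, 0], [0, 0, -30, 0, 0, 0], [0, 0, -50, 0, 0, 0], [0, 0, -50, 0, 0, 0]],
  ],
)

```text
time: 11.3
ee_pos: [0.502, 0.1476, 0.1946]
tcp_rot: [179.9, -0.0, 169.7]
wrist_force: [0.9, 0.7, 0.8]
opening: 0.0749
```

```bash
python3 - <<'E'
from m import *
import pickle
show()
s=bot.camera("side"); save(s,"side9.png",(190,130,120,110),5)
w=bot.camera("wrist"); save(w,"wrist9.png",scale=1)
pickle.dump(dict(side=s,wrist=w),open("p9.pkl","wb"))
E
```

```text
11.3 [0.502  0.1476 0.1946] [179.91  -0.   169.72] [16.3  0.5 -0.8 88.7  0.1 26.6] [0.9 0.7 0.8] 0.07494909910544488
```

View pics/side9.png

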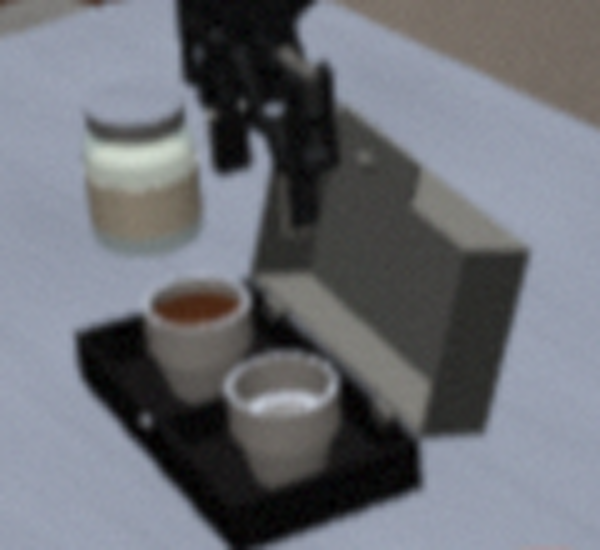

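View pics/wrist9.png

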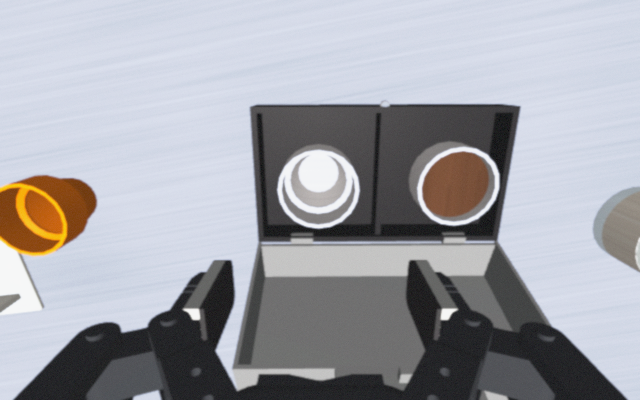

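```bash
cat > lid.py <<'E'
from m import *
C=np.array([.5115,.202]);ps=np.radians(-10.26);RT=Ro.from_euler("xyz",[180,0,169.74],degrees=True)
def wc(x,z,y=0): return np.array([C[0]+np.cos(ps)*x-np.sin(ps)*y,C[1]+np.sin(ps)*x+np.cos(ps)*y,z])
def Pt(th,r,h): return np.array([.06-r*np.cos(th)+h*np.sin(th),.0355+r*np.sin(th)+h*np.cos(th)])
def tcp(th):
    if th>1.5: x=Pt(th,.146,.004)[0]; z=max(Pt(th,.134,.004)[1],0.158)
    else: x,z=Pt(th,.133+.014*np.cos(th),.004)
    return wc(x+.011,z+.019)
def local(p): # world->caddy x,y,z mm
    d=p[:2]-C; return np.array([np.cos(ps)*d[0]+np.sin(ps)*d[1],-np.sin(ps)*d[0]+np.cos(ps)*d[1],p[2]])*1000
def path(ths):
    p,R,_=cur(); print("cur local",local(p).round(1)); q=p
    for th in ths:
        t=tcp(th); print(round(th,2),local(t).round(1),"row",RT.inv().apply(t-q).round(4)*1000); q=t
E
python3 - <<'E'
from lid import *
path(np.r_[1.865,1.8:-.01:-.1]);
p,R,_=cur();print(R.inv().apply(wc(.130,.30)-p)*1000)
E
```

```text
cur local [  2.9 -54.  200.7]
1.86 [117.2   0.  181.6] row [-114.3   54.    19.2]
1.8 [108.1   0.  184.1] row [ 9.1 -0.  -2.5]
1.7 [ 93.8  -0.  186.9] row [14.3 -0.  -2.8]
1.6 [ 79.3  -0.  188.3] row [14.5 -0.  -1.5]
1.5 [ 65.5  -0.  188.4] row [13.7  0.  -0.1]
1.4 [ 51.9  -0.  188.6] row [13.6  0.  -0.2]
1.3 [ 38.3   0.  187.3] row [13.7  0.   1.3]
1.2 [ 24.7   0.  184.6] row [13.6  0.   2.7]
1.1 [ 11.4  -0.  180.5] row [13.3 -0.   4.1]
1.0 [ -1.6  -0.  174.9] row [12.9 -0.   5.6]
0.9 [-14.  -0. 168.] row [12.4 -0.   7. ]
0.8 [-25.6   0.  159.7] row [11.6  0.   8.3]
0.7 [-36.3   0.  150.1] row [10.7  0.   9.6]
0.6 [-46.    0.  139.4] row [ 9.7 -0.  10.7]
0.5 [-54.6   0.  127.7] row [ 8.5  0.  11.8]
0.4 [-61.8  -0.  115. ] row [ 7.2 -0.  12.7]
0.3 [-67.7   0.  101.6] row [ 5.8  0.  13.4]
0.2 [-72.   -0.   87.6] row [ 4.3 -0.  14. ]
0.1 [-74.8   0.   73.1] row [ 2.8  0.  14.4]
-0.0 [-76.    0.   58.5] row [ 1.2 -0.  14.6]
[-128.10244813   54.67834908  -97.58173724]
```

Request:
servo_tool(
  motion=[
    [[0, 10, -50, 0, 0, 0], [-30, 15, -48, 0, 0, 0], [-50, 15, 0, 0, 0, 0], [-45, 14, 0, 0, 0, 0], [0, 0, 0, 0, 0, 0]],
  ],
  gripper=0,
)

```text
time: 11.9
ee_pos: [0.633, 0.1772, 0.2763]
tcp_rot: [-179.9, -0.3, 169.7]
wrist_force: [0.0, -0.1, -1.4]
opening: 0.0016
```

Request:
servo_tool(
  motion=[
    [[-5, 0, 0, 0, 0, 0], [0, 0, 0, 0, 0, 0]],
  ],
)

```text
time: 12.1
ee_pos: [0.6328, 0.1755, 0.2834]
tcp_rot: [179.9, 0.1, 169.7]
wrist_force: [0.6, 0.5, 0.1]
opening: 0.0002
```

```bash
python3 - <<'E'
from lid import *
show();p,R,_=cur();print(local(p))
print(R.inv().apply(wc(.135,.1815)-p)*1000,(R.inv()*RT).as_rotvec())
w=bot.camera("wrist"); save(w,"wrist10.png",scale=1)
s=bot.camera("scene"); save(s,"scene10.png",(300,60,200,150),4)
E
```

```text
12.1 [0.6328 0.1755 0.2834] [1.7989e+02 5.0000e-02 1.6971e+02] [1.55e+01 2.18e+01 3.39e+01 1.02e+02 1.00e-01 2.58e+01] [0.6 0.5 0.1] 0.00019076453764556525
[124.12038694  -4.48561376 283.39081177]
[-10.78012215   4.28924932 101.90984026] [ 0.00197474  0.00095702 -0.00044898]
```

View pics/wrist10.png

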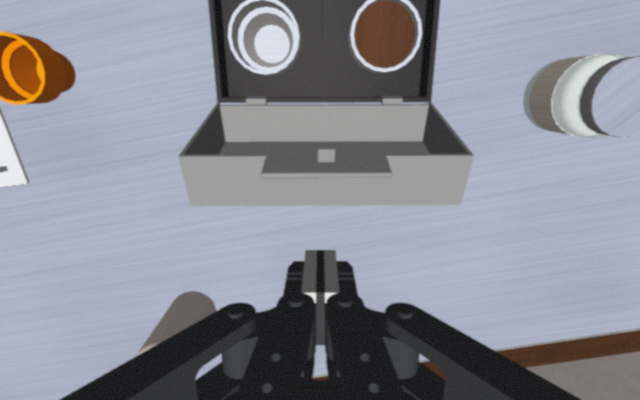

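View pics/scene10.png

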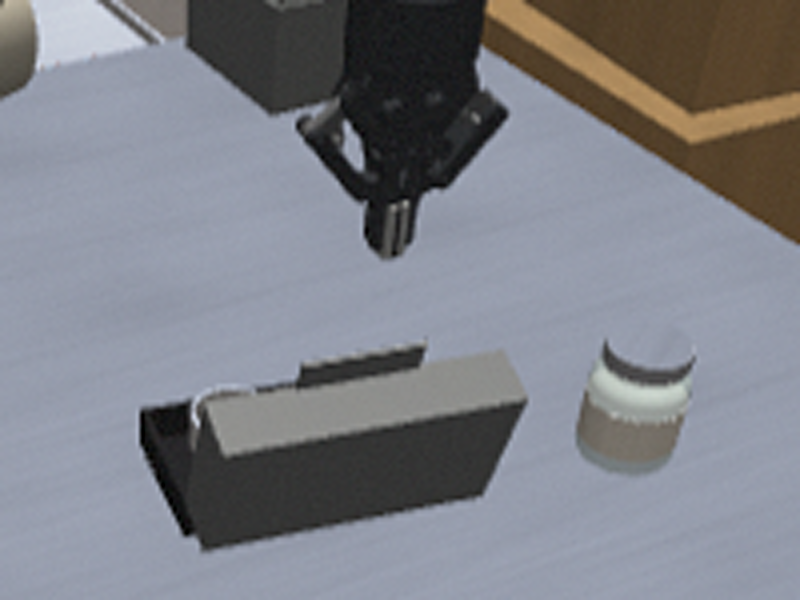

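Request:
servo_tool(
  motion=[
    [[-11, 4, 0, 0, 0, 0], [0, 0, 40, 0, 0, 0], [0, 0, 40, 0, 0, 0], [0, 0, 22, 0, 0, 0], [0, 0, 0, 0, 0, 0]],
  ],
)

```text
time: 12.7
ee_pos: [0.6425, 0.1775, 0.1787]
tcp_rot: [180.0, -0.2, 169.7]
wrist_force: [-0.4, 0.1, 1.1]
opening: -0.0004
```

Request:
servo_tool(
  motion=[
    [[0, 0, 0, 0, 0, 0], [0, 0, 0, 0, 0, 0]],
  ],
)

```text
time: 12.9
ee_pos: [0.6451, 0.178, 0.1838]
tcp_rot: [179.8, 0.2, 169.7]
wrist_force: [0.7, -0.5, -0.9]
opening: -0.0003
```

```bash
python3 - <<'E'
from lid import *
show();path([1.865])
w=bot.camera("wrist"); save(w,"wrist11.png",scale=1)
s=bot.camera("scene"); save(s,"scene11.png",(300,60,200,150),4)
E
```

```text
12.9 [0.6451 0.178  0.1838] [179.8    0.23 169.72] [15.4 20.7 21.3 90.3  0.1 25.7] [ 0.7 -0.5 -0.9] -0.00027997704011414426
cur local [135.7   0.2 183.8]
1.86 [117.2   0.  181.6] row [18.6 -0.2  2.2]
```

View pics/wrist11.png

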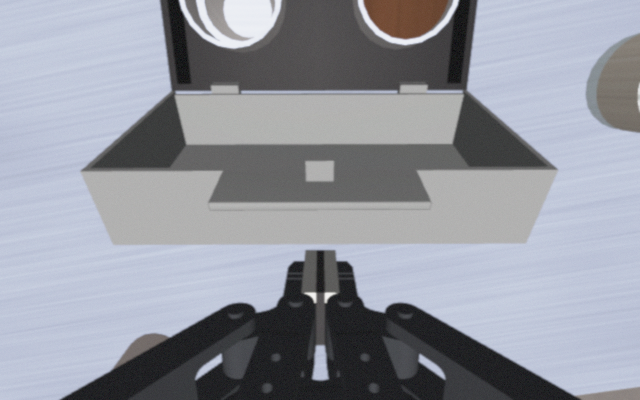

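View pics/scene11.png

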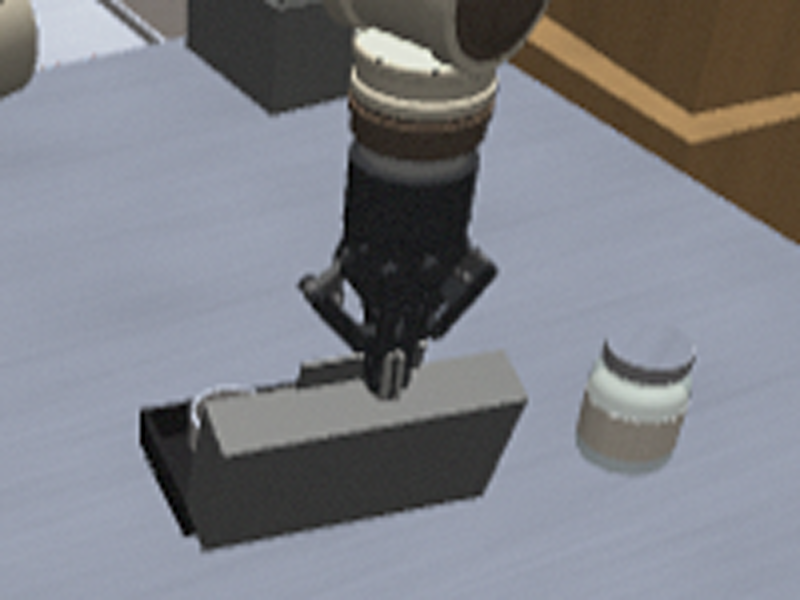

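Finger is behind the tab (scene crop: tip (387,395), tab edge (330,365)), above the lid's front wall. Push.

Request:
servo_tool(
  motion=[
    [[10, 0, 2, 0, 0, 0], [9, 0, 0, 0, 0, 0], [9, 0, -2.5, 0, 0, 0], [14, 0, -3, 0, 0, 0], [0, 0, 0, 0, 0, 0]],
  ],
)

```text
time: 13.5
ee_pos: [0.6025, 0.1858, 0.1857]
tcp_rot: [179.8, 0.1, 169.8]
wrist_force: [0.7, 0.5, -0.4]
opening: -0.0
```

```bash
python3 - <<'E'
from lid import *
show();path([1.7,1.6,1.5])
w=bot.camera("wrist"); save(w,"wrist12.png",scale=1)
E
```

```text
13.5 [0.6025 0.1858 0.1857] [1.7985e+02 1.0000e-01 1.6976e+02] [17.1 15.2 14.6 89.2  0.1 27.3] [ 0.7  0.5 -0.4] -8.972396691903377e-07
cur local [ 92.4   0.3 185.7]
1.7 [ 93.8  -0.  186.9] row [-1.4 -0.3 -1.2]
1.6 [ 79.3  -0.  188.3] row [14.5 -0.  -1.5]
1.5 [ 65.5  -0.  188.4] row [13.7  0.  -0.1]
```

View pics/wrist12.png

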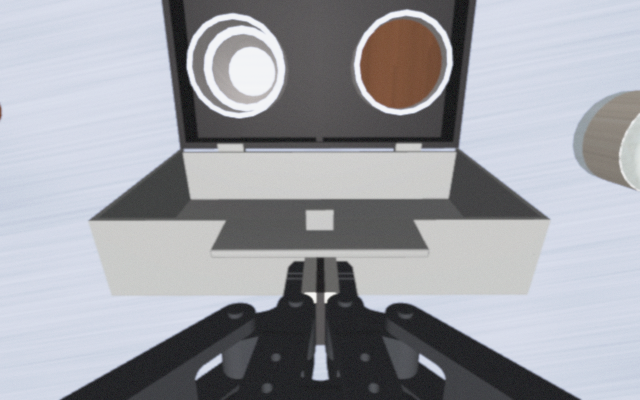

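Request:
servo_tool(
  motion=[
    [[13, 0, -2, 0, 0, 0], [14, 0, -0.5, 0, 0, 0], [14, 0, 0, 0, 0, 0], [13, 0, 1, 0, 0, 0], [0, 0, 0, 0, 0, 0]],
  ],
)

```text
time: 14.05
ee_pos: [0.5497, 0.1952, 0.1859]
tcp_rot: [179.9, 0.0, 169.8]
wrist_force: [0.6, 0.7, -0.1]
opening: 0.0003
```

```bash
python3 - <<'E'
from lid import *
show();path([1.4,1.3,1.2,1.1])
w=bot.camera("wrist"); save(w,"wrist13.png",scale=1)
w=bot.camera("side"); save(w,"side13.png",(180,90,140,130),5)
E
```

```text
14.05 [0.5497 0.1952 0.1859] [1.7989e+02 3.0000e-02 1.6976e+02] [19.5  8.6  7.  88.2  0.1 29.8] [ 0.6  0.7 -0.1] 0.00028807408869230115
cur local [3.880e+01 1.000e-01 1.859e+02]
1.4 [ 51.9  -0.  188.6] row [-13.1  -0.1  -2.7]
1.3 [ 38.3   0.  187.3] row [13.7  0.   1.3]
1.2 [ 24.7   0.  184.6] row [13.6  0.   2.7]
1.1 [ 11.4   0.  180.5] row [13.3  0.   4.1]
```

View pics/wrist13.png

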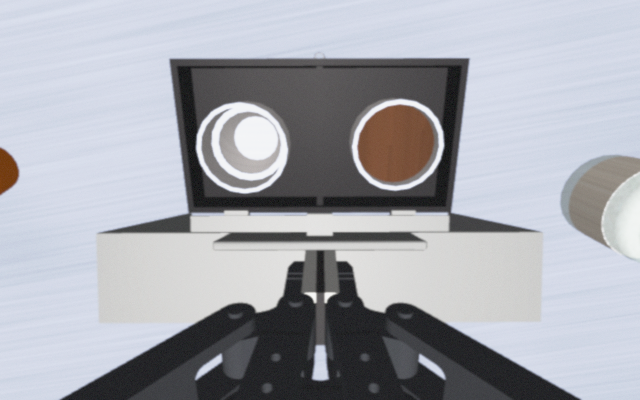

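View pics/side13.png

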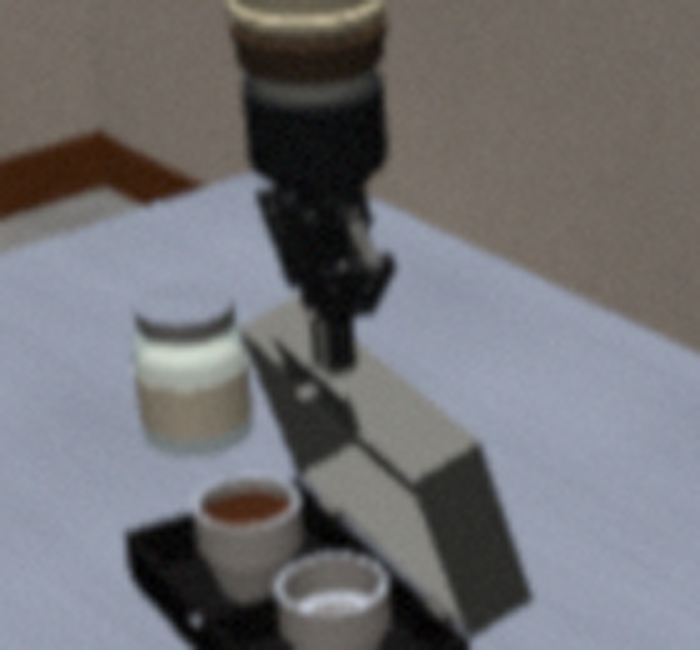

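Request:
servo_tool(
  motion=[
    [[14, 0, 1.5, 0, 0, 0], [13, 0, 4, 0, 0, 0], [13, 0, 5.5, 0, 0, 0], [12.5, 0, 7, 0, 0, 0], [0, 0, 0, 0, 0, 0]],
  ],
)

```text
time: 14.65
ee_pos: [0.4982, 0.2044, 0.167]
tcp_rot: [179.9, -0.0, 169.7]
wrist_force: [0.3, 0.4, 0.4]
opening: -0.0002
```

```bash
python3 - <<'E'
from lid import *
show();path([.9,.8,.7,.6,.5])
w=bot.camera("wrist"); save(w,"wrist14.png",scale=1)
w=bot.camera("side"); save(w,"side14.png",(180,90,140,130),5)
E
```

```text
14.65 [0.4982 0.2044 0.167 ] [ 1.7993e+02 -3.0000e-02  1.6974e+02] [22.3  2.5 -1.7 85.7  0.1 32.5] [0.3 0.4 0.4] -0.00016183158558581834
cur local [-13.5  -0.  167. ]
0.9 [-14.   0. 168.] row [ 0.4  0.  -1. ]
0.8 [-25.6  -0.  159.7] row [11.6 -0.   8.3]
0.7 [-36.3  -0.  150.1] row [10.7 -0.   9.6]
0.6 [-46.   -0.  139.4] row [ 9.7 -0.  10.7]
0.5 [-54.6   0.  127.7] row [ 8.5  0.  11.8]
```

View pics/wrist14.png

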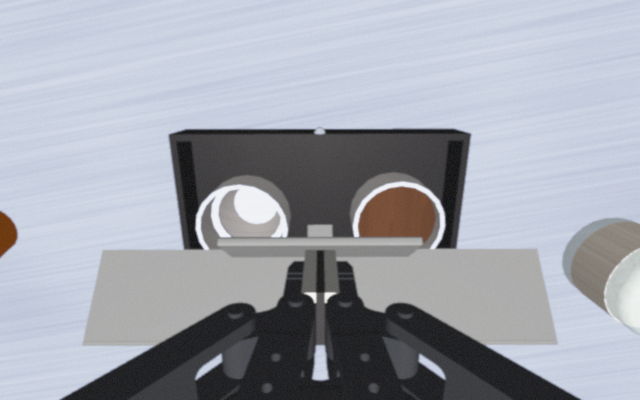

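View pics/side14.png

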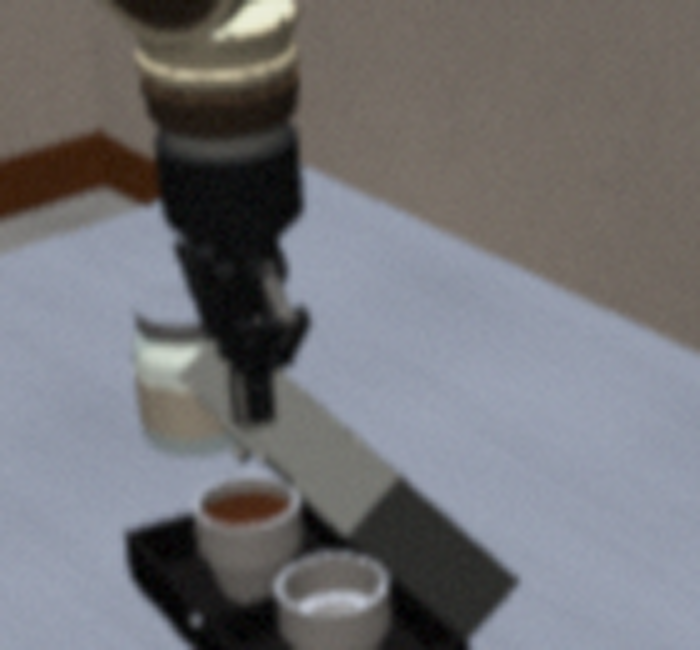

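Request:
servo_tool(
  motion=[
    [[12, 0, 7.5, 0, 0, 0], [11, 0, 9.5, 0, 0, 0], [10, 0, 10.5, 0, 0, 0], [8.5, 0, 12, 0, 0, 0], [0, 0, 0, 0, 0, 0]],
  ],
)

```text
time: 15.25
ee_pos: [0.4575, 0.2117, 0.1271]
tcp_rot: [180.0, -0.1, 169.7]
wrist_force: [-0.7, 0.1, -0.6]
opening: -0.0001
```

```bash
python3 - <<'E'
from lid import *
show();path([.5,.4,.3,.2,.1])
w=bot.camera("wrist"); save(w,"wrist15.png",scale=1)
w=bot.camera("side"); save(w,"side15.png",(180,90,140,130),5)
E
```

```text
15.25 [0.4575 0.2117 0.1271] [ 1.7995e+02 -6.0000e-02  1.6973e+02] [ 24.8  -1.9 -10.6  81.4   0.1  35.1] [-0.7  0.1 -0.6] -5.595642620123304e-05
cur local [-5.490e+01 -1.000e-01  1.271e+02]
0.5 [-54.6   0.  127.7] row [-0.3  0.1 -0.5]
0.4 [-61.8   0.  115. ] row [ 7.2 -0.  12.7]
0.3 [-67.7   0.  101.6] row [ 5.8 -0.  13.4]
0.2 [-72.    0.   87.6] row [ 4.3  0.  14. ]
0.1 [-74.8   0.   73.1] row [ 2.8 -0.  14.4]
```

View pics/wrist15.png

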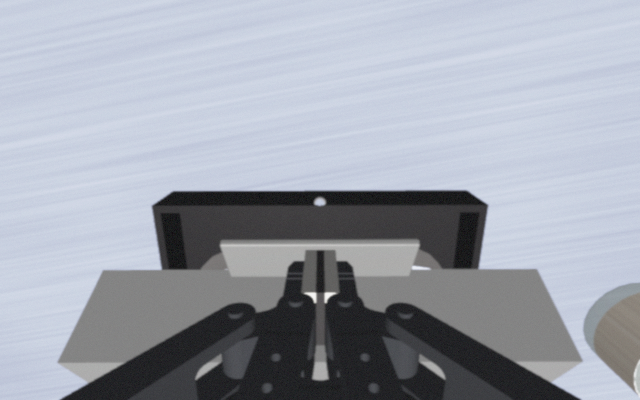

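View pics/side15.png

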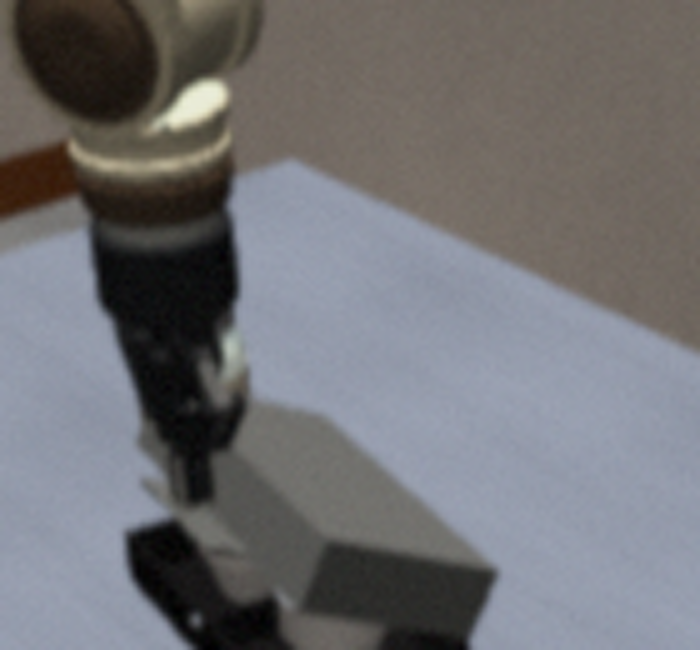

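Following well. Continue to about 0.15 rad.

Request:
servo_tool(
  motion=[
    [[7, 0, 12.5, 0, 0, 0], [6, 0, 13.5, 0, 0, 0], [4, 0, 14, 0, 0, 0], [2, 0, 10, 0, 0, 0], [0, 0, 0, 0, 0, 0]],
  ],
)

```text
time: 15.85
ee_pos: [0.4387, 0.2151, 0.0768]
tcp_rot: [180.0, -0.1, 169.7]
wrist_force: [0.2, -0.2, -0.1]
opening: -0.0003
```

Request:
servo_tool(
  motion=[
    [[1, 0, 5, 0, 0, 0], [0.5, 0, 4, 0, 0, 0], [0, 0, 0, 0, 0, 0]],
  ],
)

```text
time: 16.15
ee_pos: [0.4378, 0.2157, 0.0689]
tcp_rot: [179.9, 0.0, 169.7]
wrist_force: [0.5, -1.1, 0.0]
opening: 0.0001
```

Request:
servo_tool(
  motion=[
    [[0.5, 0, 4, 0, 0, 0], [0, 0, 3, 0, 0, 0], [0, 0, 0, 0, 0, 0]],
  ],
)

```text
time: 16.45
ee_pos: [0.4371, 0.2157, 0.062]
tcp_rot: [179.9, 0.0, 169.7]
wrist_force: [0.4, -0.1, 0.3]
opening: 0.0001
```

```bash
python3 - <<'E'
from lid import *
show();path([.1,0])
w=bot.camera("wrist"); save(w,"wrist16.png",scale=1)
w=bot.camera("side"); save(w,"side16.png",(180,110,140,130),5)
E
```

```text
16.45 [0.4371 0.2157 0.062 ] [1.7990e+02 2.0000e-02 1.6972e+02] [ 26.2  -3.  -18.9  74.    0.1  36.5] [ 0.4 -0.1  0.3] 7.035388549925397e-05
cur local [-75.6   0.2  62. ]
0.1 [-74.8   0.   73.1] row [ -0.8  -0.2 -11.2]
0 [-76.    0.   58.5] row [ 1.2 -0.  14.6]
```

View pics/wrist16.png

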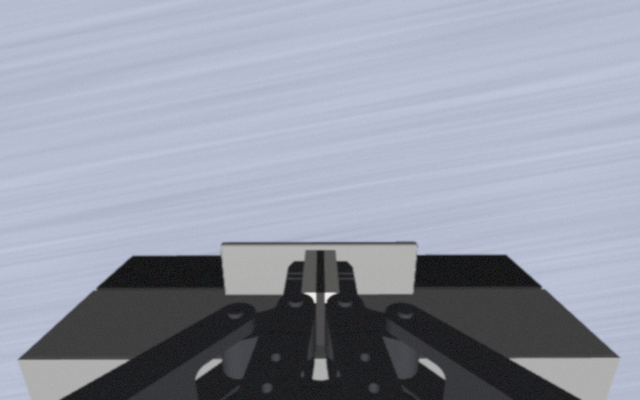

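View pics/side16.png

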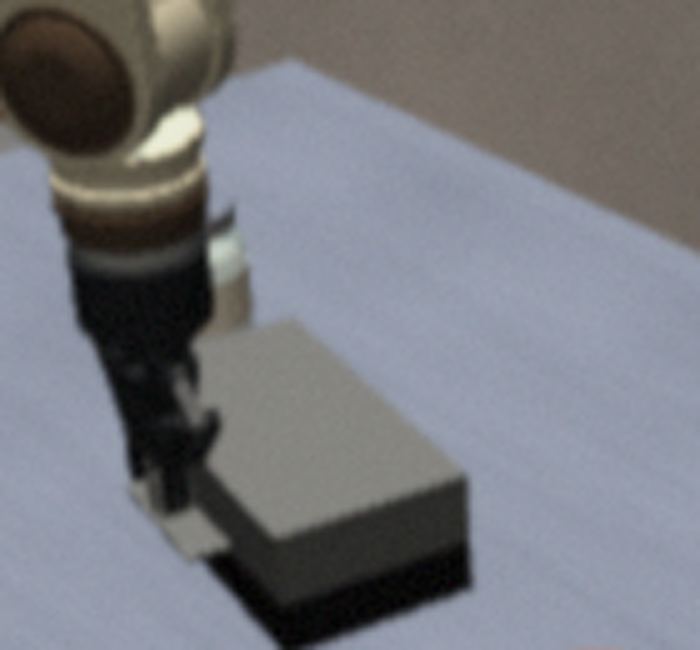

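Request:
servo_tool(
  motion=[
    [[0, 0, 2, 0, 0, 0], [0, 0, 0, 0, 0, 0]],
  ],
)

```text
time: 16.75
ee_pos: [0.4371, 0.2157, 0.0598]
tcp_rot: [179.9, 0.0, 169.7]
wrist_force: [-1.2, 0.0, -0.9]
opening: -0.0001
```

Request:
servo_tool(
  motion=[
    [[0, 0, 2, 0, 0, 0], [0, 0, 0, 0, 0, 0]],
  ],
)

```text
time: 16.95
ee_pos: [0.4373, 0.2158, 0.0585]
tcp_rot: [179.9, 0.0, 169.7]
wrist_force: [-1.8, -0.4, 4.9]
opening: -0.0003
```

Request:
servo_tool(
  motion=[
    [[0, 0, 2, 0, 0, 0], [0, 0, 0, 0, 0, 0]],
  ],
)

```text
time: 17.15
ee_pos: [0.4373, 0.2159, 0.0582]
tcp_rot: [179.8, 0.1, 169.7]
wrist_force: [-8.2, -3.1, 21.3]
opening: 0.0002
```

Request:
servo_tool(
  motion=[
    [[0, 0, 1, 0, 0, 0], [0, 0, 0, 0, 0, 0], [0, 0, -10, 0, 0, 0], [0, 0, -40, 0, 0, 0], [0, 0, -50, 0, 0, 0]],
  ],
)

```text
time: 17.65
ee_pos: [0.4359, 0.215, 0.1544]
tcp_rot: [-180.0, -0.2, 169.7]
wrist_force: [1.3, 0.2, 0.4]
opening: 0.0002
```

Request:
servo_tool(
  motion=[
    [[0, 0, -50, 0, 0, 0], [0, 0, -50, 0, 0, 0], [30, 0, 0, 0, 0, 0], [0, 0, 0, 0, 0, 0]],
  ],
)

```text
time: 18.05
ee_pos: [0.4066, 0.2213, 0.2573]
tcp_rot: [179.8, 0.2, 169.8]
wrist_force: [1.0, -0.3, 1.0]
opening: -0.0002
```

```bash
python3 - <<'E'
from lid import *
show()
s=bot.camera("side");c=bot.camera("scene");w=bot.camera("wrist"); save(w,"wrist17.png",scale=1)
def dr(p,name,crop,k):
    im=cv2.resize(p["color"][:,:,::-1],None,fx=k,fy=k,interpolation=cv2.INTER_CUBIC)
    for th,col in((0,(0,255,0)),(.09,(0,0,255))):
        for h in(0,.045):
            X=[wc(*Pt(th,r,h),y) for r,y in((0,-.11),(0,.11),(.12,.11),(.12,-.11))]
            cv2.polylines(im,[((proj(p,X)+.5)*k).astype(int)],True,col,1)
        X=[wc(*Pt(th,r,.004),y) for r,y in((.12,-.045),(.12,.045),(.146,.045),(.146,-.045))]
        cv2.polylines(im,[((proj(p,X)+.5)*k).astype(int)],True,col,1)
    x,y,a,b=crop;cv2.imwrite("pics/"+name,im[y*k:(y+b)*k,x*k:(x+a)*k])
dr(s,"side17.png",(190,150,120,100),6);dr(c,"scene17.png",(320,120,130,90),6)
save(s,"side17f.png",scale=1.25)
E
```

```text
18.05 [0.4066 0.2213 0.2573] [1.7976e+02 1.6000e-01 1.6976e+02] [28.5 -7.  -0.9 95.8  0.1 38.7] [ 1.  -0.3  1. ] -0.00017576274138471644
```

View pics/side17.png

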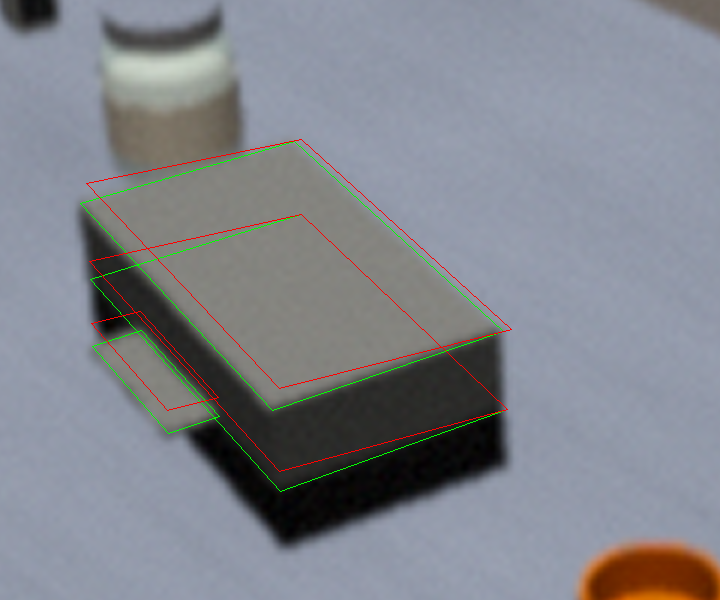

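View pics/scene17.png

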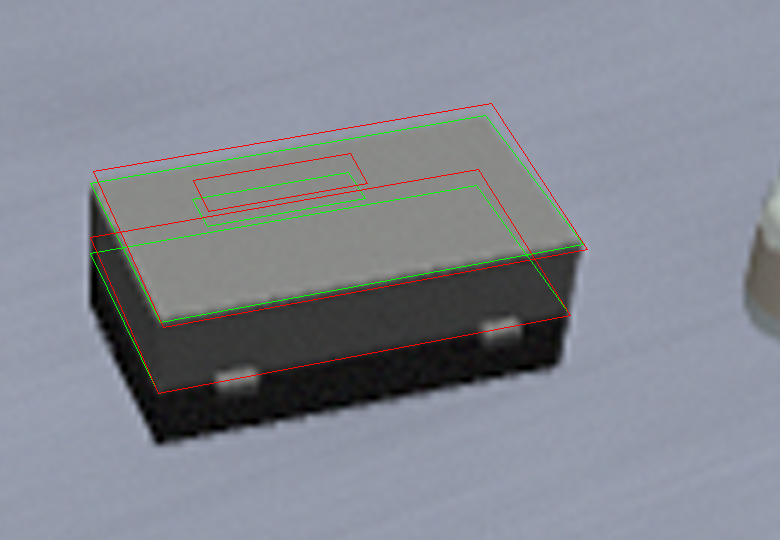

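View pics/side17f.png

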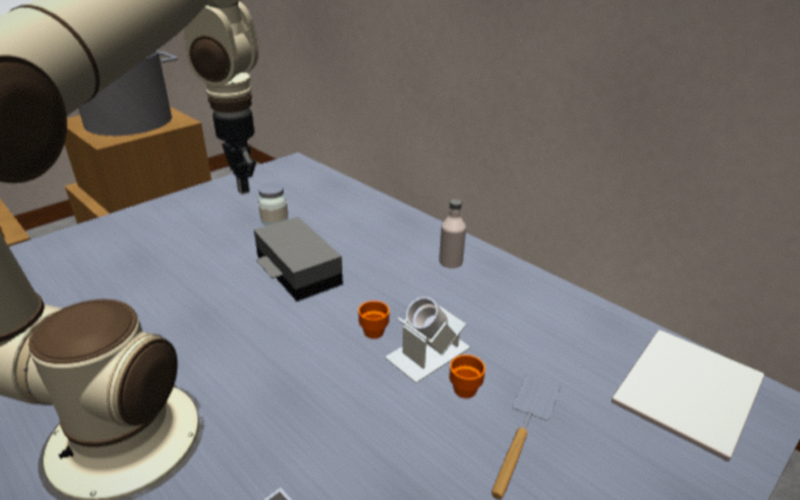

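The lid outline matches θ = 0 (green), clearly not 0.09 (red), in both views. Everything else is in place and the robot is clear, so I'm handing in.

```bash
python3 -c "
from h import *
print(bot.job_done())"
```

```text
the job is handed in; nothing more can be done
None
```

The top cup is in the caddy's empty bay with the lid snapped shut, and I handed the job in at about 18 s of the 64 s allowed. It returned no verdict.

**What I did**
- I gripped the top grey cup by its band and drew it straight out along the pile axis.
- I lowered it upright into the empty bay until contact, about 7 N at the wrist, still held. Then I let go.
- I swung the lid over by its tab and pressed the tab down to about 21 N. The measured tab height then was within 1 mm of the shut position.

**Last checks**
- **Lid:** its outline matches 0 rad in both the side and scene pictures, and clearly not 0.09 rad.
- **Placed cup:** it stood upright inside the bay, seen before the lid closed. It cannot be seen under the shut lid.
- **Other objects:** after release the filled cup still stood upright in its bay. In the last picture the pile, orange cups, bottle, jar and spatula look unmoved; I compared these by eye, not by measurement.
- **Robot:** clear of everything.

**Disagreements**
- The pile sat about 17 mm further towards the rack's -x than the rack frame fitted from its base gave. I grasped from a direct fit of the cup's rim instead.
- The cup met the floor about 4 mm lower than I had computed. I took this as fit error, since the picture showed it on the floor.

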